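# Put the printing blocks away in the spring-lid case

### The job

Put the wooden printing blocks away in their case: first set the ink bottle that stands on the lid upright on the table without tipping it over, then push the catch down through the small hole in front of the lid with the release pin, so that the lid springs open, and return the pin to its stand. Lay every block that is there, face up, in the pocket of its own size and, with the lid still open, press each one down until it is fully home. Then swing the lid shut and press it down until the catch holds it; leave the eraser and the sharpener where they are.

Things in the scene. Friction and masses are not known exactly. Their poses are not given: they have to be found in the camera images.
- case: birch case fixed to the table, 112 mm deep (x) and 199 mm wide (y), 35 mm high when shut; origin at the centre of its underside, x away from its front, y along its width. Its tray has a rim 20 mm high, walls 4 mm thick and three pockets side by side; a catch housing 62 mm wide and 30 mm high stands 41 mm out from the front, in the middle. The lid is 15 mm high with a flat top, hinged along the far rim.
- lid (a joint): angle of the lid in rad: 0 shut, 1.745 wide open, leaning a little back. A damped spring swings it open in about 1.5 s when the catch lets go and holds it there; pushing it shut takes about 2 N at its front edge until the last 7 mm, where its steel tongue meets the catch: then about 10 to 13 N near the front edge until it snaps in. If it is not caught, it springs open again.
- lid_hinge (a point): middle of the hinge axis, on the far rim of the case, 20 mm above the table; the axis runs along y of the case. Axes as the case.
- lid_front (a point): on the lid's outer face, 8 mm back from the middle of its front edge: 104 mm from the hinge axis along the lid and 15 mm above it when shut. It moves with the lid; its z points out of the lid's top.
- catch (a joint): angle of the catch in rad: 0 at rest (also when it holds the lid), grows as its tail is pushed down, stop at 0.36; the lid is let go at about 0.17. A spring brings it back.
- release_hole (a point): centre of the round release hole, 12 mm wide, level with the top of the catch housing, 30 mm above the table; axes as the case. The tail of the catch lies 16 mm below it; pushing it down 4 mm with 5 to 7 N lets the lid go, and the stop comes at about 7 mm.
- release_pin: pin with a steel shaft 7 mm thick and 36 mm long with a pointed end, a collar 20 mm wide and 3 mm thick, and a round wooden handle 15.6 mm thick and 58 mm long; 97 mm in all. Origin at the tip of the shaft, z along the pin to the handle. Starts upright in its stand, the collar resting on it.
- pin_stand: dark wooden block, 56 x 56 mm and 40 mm high, fixed, with the hole for the pin in its top; origin at the centre of its underside.
- stand_hole (a point): centre of the mouth of the stand's hole, at its top; the hole is 11.5 mm wide and 36 mm deep.
- ink_bottle: squat glass ink bottle, body 53 mm wide and 40 mm high, black cap 33 mm wide from 44 to 60 mm above its underside: take it by the cap. Origin at the centre of its underside. Starts upright on the lid.
- block_medium: wooden printing block with a raised black sign on its upper face; body 52 x 42 mm and 20 mm high, the sign adds 3 mm; the longer side runs along its x; origin at the centre of its underside. May be absent.
- block_small: wooden printing block with a raised black sign on its upper face; body 52 x 32 mm and 20 mm high, the sign adds 3 mm; the longer side runs along its x; origin at the centre of its underside. May be absent.
- block_large: wooden printing block with a raised black sign on its upper face; body 60 x 48 mm and 20 mm high, the sign adds 3 mm; the longer side runs along its x; origin at the centre of its underside. May be absent.
- pocket_medium (a point): centre of the floor of the pocket for the 52 x 42 mm block (that block's long side goes along y of the case); axes as the case. The pocket is 5 mm longer and wider than the block, its grey guides stand 12 mm high over this floor. A block just laid in rests about 7 mm proud on two black wedge-shaped spring nubs (front and back side of the pocket); pressed down on the middle of its top with 10 to 15 N it goes past them and lies on the floor, where the nubs hold it.
- pocket_small (a point): centre of the floor of the pocket for the 52 x 32 mm block (that block's long side goes along y of the case); axes as the case. The pocket is 5 mm longer and wider than the block, its grey guides stand 12 mm high over this floor. A block just laid in rests about 7 mm proud on two black wedge-shaped spring nubs (front and back side of the pocket); pressed down on the middle of its top with 10 to 15 N it goes past them and lies on the floor, where the nubs hold it.
- pocket_large (a point): centre of the floor of the pocket for the 60 x 48 mm block (that block's long side goes along y of the case); axes as the case. The pocket is 5 mm longer and wider than the block, its grey guides stand 12 mm high over this floor. A block just laid in rests about 7 mm proud on two black wedge-shaped spring nubs (front and back side of the pocket); pressed down on the middle of its top with 10 to 15 N it goes past them and lies on the floor, where the nubs hold it.
- eraser: eraser, 22 x 50 x 12 mm, lying behind the case: a bystander.
- sharpener: brass pencil sharpener, 18 x 28 x 16 mm, behind the case: a bystander.
Mind the look-alikes: they are no part of the job. What is shaped like the block_large but purple or red is not meant.

How it is judged:
On the way, in this order (a step that is already met when the one before it is completed fails the run):
1. the ink bottle stands upright on the table, off the case (height (world z) of ink_bottle below 0.01 m and angle between ink_bottle's own z axis and vertical below 0.15 rad and linear speed of ink_bottle below 0.03 m/s), for 0.3 s.
2. the catch is pushed down with the shaft of the release pin through the hole (value of joint catch above 0.1 rad and horizontal distance between release_pin and release_hole below 0.01 m and z of release_pin in the frame of release_hole below -0.012 m).
3. the lid has sprung open (value of joint lid above 1.5 rad), for 0.2 s.
4. every block there is lies fully home in its own pocket while the lid is open (horizontal distance between block_medium and pocket_medium below 0.008 m and z of block_medium in the frame of pocket_medium below 0.0035 m and angle between each of block_medium, block_small, block_large's own z axis and vertical below 0.1 rad and horizontal distance between block_small and pocket_small below 0.008 m and z of block_small in the frame of pocket_small below 0.0035 m and horizontal distance between block_large and pocket_large below 0.008 m and z of block_large in the frame of pocket_large below 0.0035 m and linear speed of each of block_medium, block_small, block_large below 0.03 m/s and value of joint lid above 0.8 rad), for 0.3 s.
5. the lid is shut and held by the catch (value of joint lid below 0.035 rad and value of joint catch below 0.12 rad), for 0.3 s.
At the end, for the whole second after the job is handed in: Every block there is lies home in its own pocket (within 8 mm of its centre, under 3.5 mm above its floor, face up); lid shut and caught (lid < 0.035, catch < 0.12 rad); pin upright in its stand, 25 mm deep or more; ink bottle upright on the table (all of step 1 and all of step 5 and horizontal distance between release_pin and stand_hole below 0.008 m and z of release_pin in the frame of stand_hole below -0.025 m and angle between release_pin's own z axis and vertical below 0.2 rad and horizontal distance between block_medium and pocket_medium below 0.008 m and z of block_medium in the frame of pocket_medium below 0.0035 m and angle between each of block_medium, block_small, block_large's own z axis and vertical below 0.1 rad and horizontal distance between block_small and pocket_small below 0.008 m and z of block_small in the frame of pocket_small below 0.0035 m and horizontal distance between block_large and pocket_large below 0.008 m and z of block_large in the frame of pocket_large below 0.0035 m); the robot touches nothing.
It fails at once if the ink bottle is tipped over (angle between ink_bottle's own z axis and vertical above 0.8 rad).
It fails at once if the eraser or the sharpener is pushed away (more than 4 cm) (distance of any of eraser, sharpener from where it was at the start of the episode above 0.04 m).
Of block_medium, block_small, block_large only 2 to 3 are there at a start; the rules pass over those that are not, and their reading is None.
At some moment in a run one of block_medium, block_small, block_large may be knocked a few centimetres aside while the robot is not near it.
It also fails if it takes over 208 s, if anything falls off the work surface, if the arm or the gripper's body presses on something with over 40 N, if the wrist force passes 120 N, or if a joint passes its speed limit or range.

### The arm

A 6-joint arm with a two-finger parallel gripper is mounted at the origin on the work surface; the furniture and walls round the work are solid. World frame = base frame: x ahead of the robot, y to its left, z up, the work surface at z = 0. Lengths are in m, angles in rad, forces in N, time in s.
With the tool pointing down it reaches from about 0.35 to 0.775 m from the base axis. Payload 5.5 kg.
Tool frame: the origin (TCP) lies between the finger pads; the fingertips stand 8 mm ahead of it and the grasp point (between the pads) lies 11 mm behind it; z points along the fingers, y is the line along which they close (so a half turn about z gives the same grasp; the last joint's range is limited). The gripper opens to 85 mm and grips with 20 to 120 N. Pads are 22 mm wide; open, the fingers measure 114 mm over their backs; the gripper's body (76 mm by 85 mm) begins 54 mm behind the grasp point. The pads swing forward as they close: fully open they stand 13 mm farther back than shut.
Start: joints at [1.186, 0.313, 0.046, 1.304, 0, 1.431], TCP at [0.139, 0.558, 0.209] pointing down, gripper open.
Joint ranges: [-2.76, 2.76], [-0.86, 1.69], [-1.03, 1.26], [-2.2, 2.34], [-1.47, 1.5], [-3.14, 3.14]. Speed limits (rad/s): [2.57, 2.57, 3.14, 3.14, 3.14, 3.14].

### API

Orientations are given as a unit quaternion [w, x, y, z].
In Python, from workcell import status, vision, job gives the robot as it stands. The module is installed in compiled form; this text tells all that it offers.
- The arm moves only by the tool apply_moves, never from a script. Its argument "moves" is one flat list of numbers, 6 for each row, row after row: the shift along the world's x, y, z in units of 25 mm (1.0 is 25 mm), then the turn, a rotation vector about the world's x, y, z in rad. In form: [x, y, z, rx, ry, rz, x, y, z, rx, ry, rz, ...]. A call has 1 to 20 rows; each row is the pose to reach, as a shift and turn from the pose commanded when the call began; what a row does not reach only later rows make up. A row lasts 1/12 s, in which the tool goes at most 41.7 mm and 7.16 degrees, less where a joint would pass 70% of its speed; a pose out of reach is approached as far as the arm can. A call with a gripper value outside its range is refused whole. "claw" is the opening in per cent of the stroke, from 0 (shut) to 100 (fully open), set as the call begins (left out, the last holds). The fingers move at their own pace and stop on an object; "newtons" is the grip in N (left out, the last holds). Time passes only in rows, so rows that repeat a pose let the fingers close. It gives the time, the measured TCP pose, the force, the opening and the grip force at its end, in the units of the state.
- status.get_state(): the state, without advancing time (a new reading comes with each control period).
- vision.read_camera(name): name is "scene" or "top"; returns a dict with "image" (400x640x3 uint8, blue, green, red), "camera_matrix" (3x3 intrinsics, pixels), "camera_from_world" (4x4, takes a point from world to camera coordinates). Camera axes: x right, y down, z forward; pixel columns grow to the right and rows downward; lengths in m; the calibration is good to about 2 mm. A picture is of the moment at which its call begins. There is no depth.
- job.hand_in(): hands the job in; it is judged then, once.
The state is a dict: "clock": time; "joint_pos": joint angles; "qvel": joint speeds; "tau": joint torques, N m; "tcp_pos": TCP position; "orientation": TCP orientation; "wrist_force": force on the tool from outside, world axes, zero at the start; "ft_torque": the same for the moment, N m; "finger_gap": finger opening in m; "grip_force": force on a finger pad.
Only numpy, scipy, OpenCV 4.12 (cv2) and the standard library are available. Lean on these libraries where they do the work, as an engineer would, in place of code of your own. Each camera call takes 0.05 s, during which the arm holds its last target. There are 200 camera calls.

## Working session

There is one attempt and no reset: what is moved stays moved. The work goes in short steps, Python scripts to look and compute and a tool call to move; the robot and the scene stay as the last step left them, time stands still between calls to the robot, and variables do not carry over. Pictures are saved under pics/ and viewed, at most 14 in all, crops included, and the job is handed in when it is done.

Besides the shell and the picture viewer there is one more tool, called in YAML: its name, and indented under it one key for each argument. apply_moves: Moves the arm, as the interface text tells. Its arguments: {"type":"object","properties":{"moves":{"type":"array","items":{"type":"number"}},"claw":{"type":"number"},"newtons":{"type":"number"}},"required":["moves"]}

```bash
mkdir -p pics; python3 - <<'E'
from workcell import status, vision
import cv2, numpy as np
print(status.get_state())
for n in ("scene","top"):
    c=vision.read_camera(n); cv2.imwrite(f"pics/{n}0.png",c["image"])
    print(n,c["camera_matrix"].tolist(),np.round(c["camera_from_world"],4).tolist())
E
```

```text
{'clock': 0.0, 'joint_pos': array([1.18635995e+00, 3.14018039e-01, 4.49371794e-02, 1.30362279e+00,
       3.01731361e-05, 1.43120999e+00]), 'qvel': array([ 0.00026992, -0.00014013,  0.00129032, -0.00026459, -0.00039719,
        0.00044365]), 'tau': array([-1.64051335e-04, -4.80620170e+01,  2.98536479e+01,  1.92919612e-02,
        1.59470223e-04,  6.96260543e-06]), 'tcp_pos': array([0.13915796, 0.55730689, 0.20818181]), 'orientation': array([-2.61592710e-04,  1.22119393e-01,  9.92514959e-01, -9.17206252e-04]), 'wrist_force': array([-0.58718617,  0.31234803, -1.02039474]), 'ft_torque': array([ 0.00387591, -0.01658549, -0.02078401]), 'grip_force': 0.0, 'finger_gap': 0.08512464642855255}
scene [[378.64536221221033, 0.0, 321.08716767230317], [0.0, 378.64536221221033, 203.55389509044906], [0.0, 0.0, 1.0]] [[0.8028, -0.5962, -0.0044, -0.3935], [-0.4043, -0.539, -0.7389, 0.2746], [0.4382, 0.595, -0.6738, 0.7751], [0.0, 0.0, 0.0, 1.0]]
top [[420.9010507656342, 0.0, 319.290728383462], [0.0, 420.9010507656342, 202.1846725959723], [0.0, 0.0, 1.0]] [[-0.0244, -0.9996, -0.0163, 0.0707], [-0.9815, 0.0271, -0.1895, 0.5329], [0.1898, 0.0114, -0.9817, 0.9915], [0.0, 0.0, 0.0, 1.0]]
```

View pics/scene0.png

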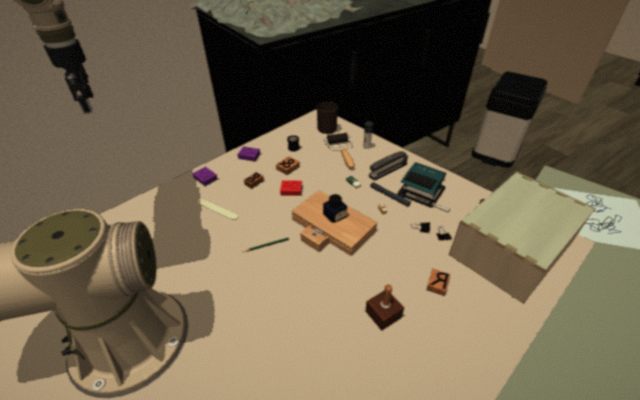

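View pics/top0.png

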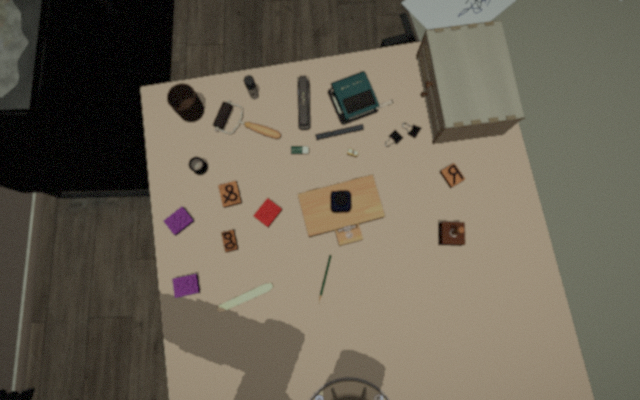

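The top view shows these blocks:
- Orange-brown blocks with black signs at (230,194), (230,240) and (452,175). These are the wanted ones.
- Look-alikes: red (267,212), and purple (179,220) and (186,286).

The case is at (341,205), with the catch housing at (348,234) on the robot side. The bottle is at (341,201), and the pin in its stand is at (452,233).

```bash
cat > h.py <<'E'
import cv2, numpy as np
from workcell import status, vision
def cam(n): 
    c=vision.read_camera(n); return c["image"],c["camera_matrix"],c["camera_from_world"]
def unproj(K,T,uv,z):
    uv=np.atleast_2d(np.float64(uv)); d=np.c_[uv,np.ones(len(uv))]@np.linalg.inv(K).T@T[:3,:3]
    o=-T[:3,:3].T@T[:3,3]; return o+d*((z-o[2])/d[:,2:3])
def proj(K,T,p):
    q=np.atleast_2d(p)@T[:3,:3].T+T[:3,3]; q=q@K.T; return q[:,:2]/q[:,2:]
E
python3 - <<'E'
from h import *
im,K,T=cam("top")
def crop(x0,y0,x1,y1,s): return cv2.resize(im[y0:y1,x0:x1],None,fx=s,fy=s,interpolation=cv2.INTER_CUBIC)
a=crop(290,165,395,265,4); b=crop(205,175,265,260,4); c=crop(430,155,480,255,4)
H=400
out=np.zeros((H,a.shape[1]+b.shape[1],3),np.uint8); out[:a.shape[0],:a.shape[1]]=a; out[:b.shape[0],a.shape[1]:]=b
out=out[:, :]; c=c[:H]; out=np.hstack([out,np.zeros((H,c.shape[1]),np.uint8)[...,None].repeat(3,2)]) ; out[:c.shape[0],-c.shape[1]:]=c
print(out.shape); out=out[:, :]
out=cv2.resize(out,None,fx=min(1,800/out.shape[1]),fy=min(1,800/out.shape[1])); 
out=np.clip(out.astype(float)*1.6,0,255).astype(np.uint8); cv2.imwrite("pics/crop1.png",out)
hsv=cv2.cvtColor(im,cv2.COLOR_BGR2HSV)
for p in [(222,187),(236,199),(226,237),(446,172),(458,182),(320,210),(370,195),(267,212),(380,260),(445,228),(180,220),(341,201),(340,240)]: print(p,hsv[p[1],p[0]])
E
```

```text
(400, 860, 3)
(222, 187) [ 13 145 142]
(236, 199) [ 11 152  89]
(226, 237) [ 12 154  81]
(446, 172) [ 13 142 145]
(458, 182) [ 14 131 146]
(320, 210) [ 17 108 160]
(370, 195) [ 17 106 159]
(267, 212) [  0 183 146]
(380, 260) [ 18  55 159]
(445, 228) [ 12 176  74]
(180, 220) [147 132 106]
(341, 201) [150  13  20]
(340, 240) [ 17 112 160]
```

View pics/crop1.png

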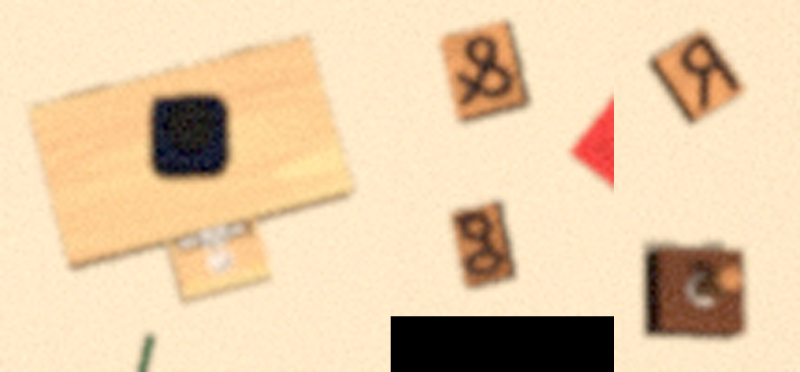

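The crop shows three wooden blocks, all present: "&" (larger, ~(230,194)), "8" (narrow, ~(230,240)) and "R" (~(452,175)). The bottle is on the lid, slightly behind its centre. Next I fit poses by silhouette in both cameras.

```bash
cat > fit.py <<'E'
from h import *
from scipy.optimize import minimize
S=4
def box(x0,x1,y0,y1,z0,z1): return np.array([[x,y,z] for x in (x0,x1) for y in (y0,y1) for z in (z0,z1)],float)
def cyl(r,z0,z1,n=24):
    a=np.linspace(0,2*np.pi,n,endpoint=False); return np.array([[r*np.cos(t),r*np.sin(t),z] for t in a for z in (z0,z1)])
def place(P,p):
    c,s=np.cos(p[2]),np.sin(p[2]); Q=P/1000.; return np.c_[c*Q[:,0]-s*Q[:,1]+p[0],s*Q[:,0]+c*Q[:,1]+p[1],Q[:,2]]
def mask(im,win,kind):
    x0,y0,x1,y1=win; c=cv2.resize(im[y0:y1,x0:x1],None,fx=S,fy=S,interpolation=cv2.INTER_CUBIC)
    if kind=="dark": return (c.max(2)<75).astype(np.float32)
    lab=cv2.cvtColor(c.astype(np.float32)/255,cv2.COLOR_BGR2LAB); 
    border=np.r_[lab[:8].reshape(-1,3),lab[-8:].reshape(-1,3),lab[:,:8].reshape(-1,3),lab[:,-8:].reshape(-1,3)]
    d=np.linalg.norm((lab-np.median(border,0))*[.6,1,1],axis=2)
    m=(d>kind).astype(np.uint8); n,l,st,_=cv2.connectedComponentsWithStats(m); k=1+np.argmax(st[1:,4])
    m=(l==k).astype(np.uint8); cs,_=cv2.findContours(m,cv2.RETR_EXTERNAL,cv2.CHAIN_APPROX_NONE); cv2.drawContours(m,cs,-1,1,-1)
    return m.astype(np.float32)
def fit(views,parts,p0,kind=9):
    """views: list of (im,K,T,half) ; window centred on the projection of p0"""
    data=[]
    for im,K,T,h in views:
        c=np.round(proj(K,T,[p0[0],p0[1],.02])[0]).astype(int); w=(max(c[0]-h,0),max(c[1]-h,0),min(c[0]+h,640),min(c[1]+h,400))
        data.append((K,T,w,cv2.GaussianBlur(mask(im,w,kind),(0,0),2)))
    def cost(p,show=False):
        e=0
        for K,T,w,m in data:
            r=np.zeros(m.shape,np.float32)
            for P in parts:
                q=(proj(K,T,place(P,p))-np.array(w[:2])+.5)*S-.5
                cv2.fillConvexPoly(r,np.round(cv2.convexHull(q.astype(np.float32))*16).astype(np.int32),1.,cv2.LINE_8,4)
            e+=((cv2.GaussianBlur(r,(0,0),2)-m)**2).sum()/m.sum()
        return e
    best=min((minimize(cost,[p0[0],p0[1],y],method="Nelder-Mead",options=dict(initial_simplex=np.array([[p0[0],p0[1],y]]+[[p0[0]+a,p0[1]+b,y+c] for a,b,c in((.008,0,0),(0,.008,0),(0,0,.15))]),xatol=1e-5,fatol=1e-5)) for y in p0[2]),key=lambda r:r.fun)
    return best.x,best.fun
BL={"large":(60,48),"medium":(52,42),"small":(52,32)}
def blk(n,z=20): a,b=BL[n]; return [box(-a/2,a/2,-b/2,b/2,0,z)]
CASE=[box(-56,56,-99.5,99.5,0,35),box(-97,-56,-31,31,0,30)]
STAND=[box(-28,28,-28,28,0,40),np.r_[cyl(10,40,43)],cyl(7.8,43,101)]
BOT=[cyl(26.5,0,40),cyl(16.5,44,60)]
E
cat > m1.py <<'E'
from fit import *
V={n:cam(n) for n in("top","scene")}
def vv(a,b): return [(*V["top"],a)]+([(*V["scene"],b)] if b else [])
K,T=V["top"][1:]
g=lambda uv:unproj(K,T,uv,.02)[0][:2]
ys=np.arange(0,np.pi,.4)
for nm,uv in (("&",(230,194)),("8",(230,240)),("R",(452,175))):
    for b in BL:
        for tag,views in (("top",vv(24,0)),("both",vv(24,18))):
            p,f=fit(views,blk(b),[*g(uv),ys]); print(nm,b,tag,np.round(p,4),round(f,3))
for tag,v in (("top",vv(66,0)),("both",vv(66,52))):
    p,f=fit(v,CASE,[*g((340,204)),[.2,.3]]); print("case",tag,np.round(p,4),round(f,3))
for tag,v in (("top",vv(28,0)),("both",vv(28,32))):
    p,f=fit(v,STAND,[*g((452,234)),[-.1,.1,.4]],14); print("stand",tag,np.round(p,4),round(f,3))
B=[b+[0,0,35] for b in BOT]
for tag,v in (("top",vv(20,0)),("both",vv(20,20))):
    p,f=fit(v,B,[*unproj(K,T,(341,201),.08)[0][:2],[0]],"dark"); print("bottle",tag,np.round(p,4),round(f,3))
E
python3 m1.py
```

```text
& large top [0.5711 0.2889 0.2305] 0.008
& large both [0.572  0.2889 3.3739] 0.022
& medium top [0.5711 0.2887 0.2071] 0.097
& medium both [0.5722 0.2885 0.2245] 0.19
& small top [0.5709 0.2898 3.2257] 0.269
& small both [0.5711 0.2885 3.1629] 0.49
8 large top [0.4508 0.2868 0.5162] 0.553
8 large both [0.4516 0.2884 2.8212] 0.828
8 medium top [0.4499 0.2864 3.4211] 0.217
8 medium both [0.4507 0.2869 0.2539] 0.304
8 small top [0.4497 0.2876 0.2183] 0.006
8 small both [0.4505 0.2878 3.3494] 0.022
R large top [ 0.6046 -0.2879  0.6085] 0.232
R large both [ 0.6049 -0.2903  0.499 ] 0.412
R medium top [ 0.6046 -0.2882  0.5226] 0.016
R medium both [ 0.6059 -0.289   0.5262] 0.04
R small top [ 0.6046 -0.2879  0.5206] 0.082
R small both [ 0.6057 -0.2887  0.6303] 0.246
case top [0.5307 0.0042 0.2335] 0.027
case both [0.532  0.003  0.2343] 0.052
stand top [ 0.453  -0.2698 -0.0776] 0.025
stand both [ 0.4531 -0.2712 -0.0623] 0.045
bottle top [0.5343 0.0043 0.0519] 0.069
bottle both [0.5354 0.0052 0.0678] 0.291
```

All three sizes are matched clearly: "&" is large, "8" is small, "R" is medium. The case yaw is 0.234. First move: above the bottle.

apply_moves:
  moves: [4,-5.5,0,0,0,0.06,8,-11,0,0,0,0.12,15.84,-22.1,-2,0,0,0.245,15.84,-22.1,-3,0,0,0.245,15.84,-22.1,-3,0,0,0.245,15.84,-22.1,-3,0,0,0.245,15.84,-22.1,-3,0,0,0.245,15.84,-22.1,-3,0,0,0.245,15.84,-22.1,-3,0,0,0.245,15.84,-22.1,-3,0,0,0.245,15.84,-22.1,-3,0,0,0.245,15.84,-22.1,-3,0,0,0.245,15.84,-22.1,-3,0,0,0.245,15.84,-22.1,-3,0,0,0.245,15.84,-22.1,-3,0,0,0.245,15.84,-22.1,-3,0,0,0.245,15.84,-22.1,-3,0,0,0.245,15.84,-22.1,-3,0,0,0.245,15.84,-22.1,-3,0,0,0.245,15.84,-22.1,-3,0,0,0.245]
  claw: 100
  newtons: 30

```text
clock: 1.92
tcp_pos: [0.5346, 0.0058, 0.1339]
orientation: [-0.001, -0.0, 1.0, 0.0]
wrist_force: [0.3, 0.4, -0.0]
finger_gap: 0.0862
grip_force: 0.0
```

apply_moves:
  moves: [0,0,-1,0,0,0,0,0,-1.6,0,0,0,0,0,-1.92,0,0,0,0,0,-1.92,0,0,0]

```text
clock: 2.25
tcp_pos: [0.5332, 0.0069, 0.0846]
orientation: [-0.002, -0.001, 1.0, 0.0]
wrist_force: [0.2, 0.1, 0.2]
finger_gap: 0.0858
grip_force: 0.0
```

apply_moves:
  moves: [0,0,0,0,0,0,0,0,0,0,0,0,0,0,0,0,0,0,0,0,0,0,0,0,0,0,0,0,0,0,0,0,0,0,0,0,0,0,0,0,0,0,0,0,0,0,0,0,0,0,0,0,0,0,0,0,0,0,0,0,0,0,0,0,0,0]
  claw: 0
  newtons: 35

```text
clock: 3.17
tcp_pos: [0.5354, 0.0053, 0.0861]
orientation: [-0.0, -0.0, 1.0, 0.0]
wrist_force: [0.1, 0.5, -0.0]
finger_gap: -0.0002
grip_force: 0.0
```

The fingers closed on nothing, so I look again.

```bash
python3 - <<'E'
from h import *
o=[]
for n,(cx,cy) in (("top",(341,205)),("scene",(335,215))):
    im,K,T=cam(n); c=im[cy-50:cy+50,cx-50:cx+50]; o.append(cv2.resize(c,None,fx=4,fy=4,interpolation=cv2.INTER_CUBIC))
    print(n,proj(K,T,[status.get_state()["tcp_pos"]]))
cv2.imwrite("pics/miss.png",np.clip(np.hstack(o)*1.5,0,255).astype(np.uint8))
E
```

```text
top [[340.49080095 198.56195527]]
scene [[334.03330562 200.22198753]]
```

View pics/miss.png

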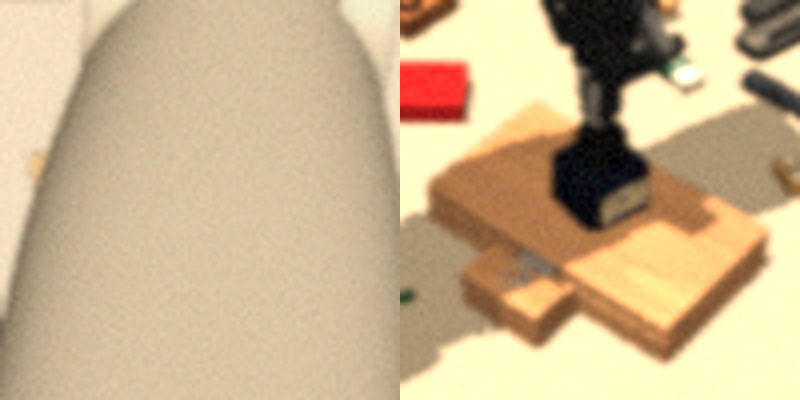

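The bottle (square body) is still upright at crop (600,185). The shut fingers appear above or behind its cap. I compare against the initial image and fit a square-bodied model.

```bash
cat > bot.py <<'E'
from fit import *
import sys
t=cam("top")[1:]; s=cam("scene")
B=[box(-26.5,26.5,-26.5,26.5,35,75),cyl(16.5,79,95)]
T0=cv2.imread("pics/top0.png"); S0=cv2.imread("pics/scene0.png")
for th in (60,75,90):
    import fit as F
    F.mask_old=F.mask
    def mk(im,win,kind,th=th):
        x0,y0,x1,y1=win; c=cv2.resize(im[y0:y1,x0:x1],None,fx=S,fy=S,interpolation=cv2.INTER_CUBIC); m=(c.max(2)<th).astype(np.uint8)
        m=cv2.morphologyEx(m,cv2.MORPH_CLOSE,np.ones((25,25))); return m.astype(np.float32)
    F.mask=mk
    print(th,"top",*[np.round(x,4) for x in F.fit([(T0,*t,22)],B,[.535,.005,[0,.3]],0)],"scene0",*[np.round(x,4) for x in F.fit([(S0,*s[1:],24)],B,[.535,.005,[0,.3]],0)])
a=S0[170:240,300:370]; b=s[0][170:240,300:370]; c=T0[170:240,305:375]
cv2.imwrite("pics/cmp.png",np.clip(cv2.resize(np.hstack([a,b,c]).astype(np.float32)*2.5,(798,266),interpolation=cv2.INTER_CUBIC),0,255).astype(np.uint8))
E
python3 bot.py
```

```text
60 top [ 0.5341  0.0061 -0.0291] 0.2899 scene0 [ 0.5488  0.0238 -0.6314] 0.3228
75 top [ 0.5349  0.0051 -0.0682] 0.2349 scene0 [ 0.5396  0.0095 -0.5527] 0.1734
90 top [ 0.5348  0.0048 -0.0288] 0.1633 scene0 [ 0.5402  0.0097 -0.5078] 0.1725
```

View pics/cmp.png

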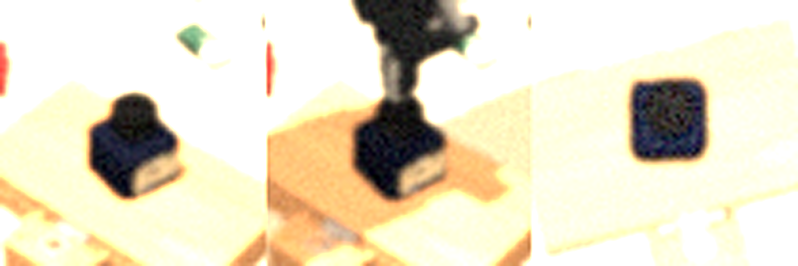

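The bottle has not moved. The reported TCP lies inside the cap outline, yet the gap reads 0. I raise it a little and look closely.

apply_moves:
  moves: [0,0,0.4,0,0,0,0,0,0.8,0,0,0,0,0,1.2,0,0,0,0,0,1.6,0,0,0,0,0,1.6,0,0,0]

```text
clock: 3.78
tcp_pos: [0.5373, 0.0052, 0.1293]
orientation: [0.002, -0.0, 1.0, -0.0]
wrist_force: [-0.3, -0.5, -0.1]
finger_gap: 0.0001
grip_force: 0.0
```

```bash
python3 - <<'E'
from h import *
s=cam("scene"); im=s[0]; st=status.get_state(); print(st["tcp_pos"],st["wrist_force"],st["finger_gap"],proj(*s[1:],[st["tcp_pos"]]))
c=im[140:240,285:385].astype(np.float32)*2.5; g=255*(np.clip(c/255,0,1))**.7
cv2.imwrite("pics/up.png",cv2.resize(g,None,fx=5,fy=5,interpolation=cv2.INTER_CUBIC).clip(0,255).astype(np.uint8))
E
```

```text
[0.53682467 0.00522198 0.12814935] [-0.61452024  0.00279062 -0.08184582] 0.0001140352836057789 [[334.87488061 187.22068818]]
```

View pics/up.png

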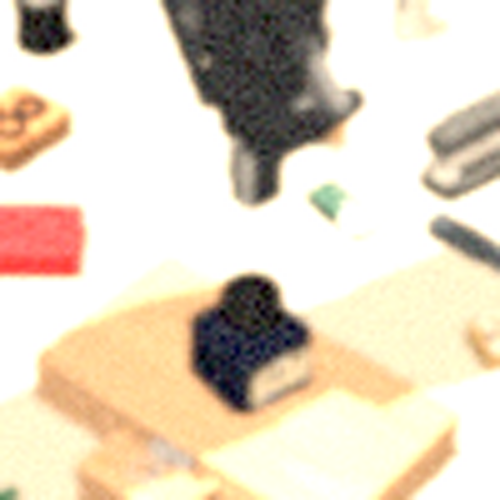

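The shut fingertips show at about (336,180), where the nominal tip should be near (335,190). The tips look well short of the reported TCP. I probe the empty table to find the true tip offset.

apply_moves:
  moves: [-1.5,1.5,0.6,0,0,0,-3,3,0.6,0,0,0,-4.5,4.5,0,0,0,0,-5.5,5.4,-1.5,0,0,0,-5.5,5.4,-2.6,0,0,0,-5.5,5.4,-3.1,0,0,0,-5.5,5.4,-3.1,0,0,0,-5.5,5.4,-3.1,0,0,0]

```text
clock: 4.5
tcp_pos: [0.3963, 0.1404, 0.048]
orientation: [-0.002, -0.001, 1.0, -0.0]
wrist_force: [0.7, 0.1, 0.8]
finger_gap: -0.0001
grip_force: 0.0
```

apply_moves:
  moves: [0,0,-0.2,0,0,0,0,0,-0.4,0,0,0,0,0,-0.6,0,0,0,0,0,-0.6,0,0,0]

```text
clock: 4.83
tcp_pos: [0.3988, 0.1399, 0.0335]
orientation: [0.0, 0.001, 1.0, 0.0]
wrist_force: [-0.6, 0.4, 0.5]
finger_gap: 0.0002
grip_force: 0.0
```

```bash
python3 - <<'E'
from h import *
st=status.get_state(); print(st["tcp_pos"],st["wrist_force"],st["finger_gap"])
o=[]
for n in ("scene","top"):
    s=cam(n); im=s[0]; p=proj(*s[1:],[st["tcp_pos"]])[0]; print(n,p); x,y=np.int32(p)
    c=im[y-60:y+60,x-60:x+60].astype(np.float32)*2.5; o.append(255*(np.clip(c/255,0,1))**.7)
cv2.imwrite("pics/probe.png",cv2.resize(np.hstack(o),None,fx=3.3,fy=3.3,interpolation=cv2.INTER_CUBIC).clip(0,255).astype(np.uint8))
E
```

```text
[0.39875283 0.13987925 0.03351747] [-0.6290442   0.38688281  0.49003959] 0.0001756681649882825
scene [262.27243308 208.49339691]
top [287.01033971 258.65441929]
```

View pics/probe.png

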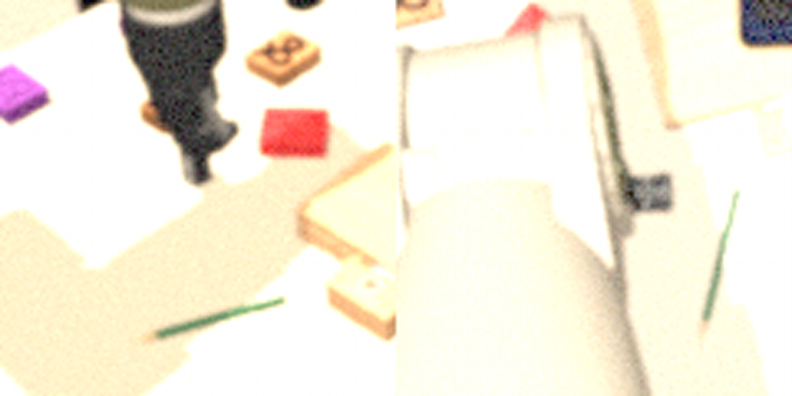

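The image shows the tip at crop (205,182), about 7 px above the expected spot. I step down gently until there is force.

apply_moves:
  moves: [0,0,-0.1,0,0,0,0,0,-0.2,0,0,0,0,0,-0.3,0,0,0,0,0,-0.4,0,0,0,0,0,-0.4,0,0,0]

```text
clock: 5.35
tcp_pos: [0.3974, 0.1403, 0.0231]
orientation: [-0.0, -0.0, 1.0, -0.0]
wrist_force: [-1.0, -0.0, -0.5]
finger_gap: 0.0001
grip_force: 0.0
```

apply_moves:
  moves: [0,0,-0.1,0,0,0,0,0,-0.2,0,0,0,0,0,-0.3,0,0,0,0,0,-0.32,0,0,0,0,0,-0.32,0,0,0]

```text
clock: 5.77
tcp_pos: [0.3976, 0.1404, 0.0154]
orientation: [-0.0, -0.0, 1.0, 0.0]
wrist_force: [-0.2, 0.2, -0.4]
finger_gap: -0.0002
grip_force: 0.0
```

apply_moves:
  moves: [0,0,-0.05,0,0,0,0,0,-0.1,0,0,0,0,0,-0.15,0,0,0,0,0,-0.2,0,0,0,0,0,-0.2,0,0,0]

```text
clock: 6.18
tcp_pos: [0.3977, 0.1403, 0.0104]
orientation: [-0.0, -0.0, 1.0, 0.0]
wrist_force: [0.1, 0.2, 0.2]
finger_gap: -0.0006
grip_force: 0.0
```

apply_moves:
  moves: [0,0,-0.05,0,0,0,0,0,-0.1,0,0,0,0,0,-0.15,0,0,0,0,0,-0.2,0,0,0,0,0,-0.2,0,0,0]

```text
clock: 6.6
tcp_pos: [0.3977, 0.1404, 0.0054]
orientation: [-0.0, -0.0, 1.0, 0.0]
wrist_force: [0.6, -0.9, 0.0]
finger_gap: -0.0002
grip_force: 0.0
```

```bash
python3 - <<'E'
from h import *
st=status.get_state(); print(st)
s=cam("scene"); im=s[0]; p=proj(*s[1:],[st["tcp_pos"]])[0]; print(p); x,y=np.int32(p)
c=im[y-60:y+15,x-40:x+50].astype(np.float32); o=255*(np.clip(c*3/255,0,1))**.5
cv2.imwrite("pics/probe2.png",cv2.resize(o,None,fx=8,fy=8,interpolation=cv2.INTER_CUBIC).clip(0,255).astype(np.uint8))
E
```

```text
{'clock': 6.6, 'joint_pos': array([ 1.48369187e-01,  2.01756041e-01, -6.54508944e-01,  7.14885355e-01,
        9.99999263e-05,  1.48156597e-01]), 'qvel': array([-0.00173735, -0.00211954,  0.00516942,  0.00699269,  0.00034325,
       -0.00067482]), 'tau': array([-4.88892925e-03, -3.44701445e+01,  2.27051479e+01, -7.88213848e-02,
        6.15905492e-05,  4.17883200e-06]), 'tcp_pos': array([0.39768908, 0.1403629 , 0.00537905]), 'orientation': array([-1.82451065e-04, -1.06286092e-04,  9.99999977e-01,  2.33038982e-05]), 'wrist_force': array([ 0.64189454, -0.86049988,  0.03895585]), 'ft_torque': array([ 0.00043824,  0.02444434, -0.03659248]), 'grip_force': 0.0, 'finger_gap': -0.00023360961224144265}
[262.97091512 216.11452442]
```

View pics/probe2.png

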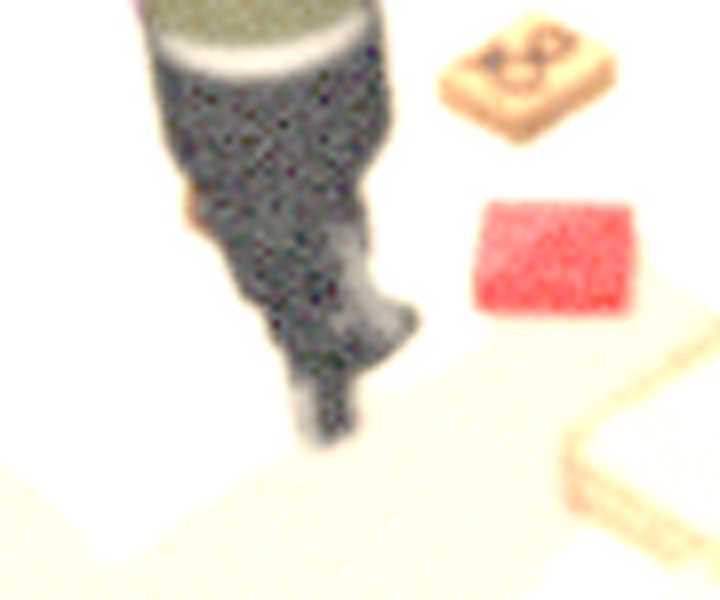

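No contact at TCP z=5 mm, and the tip is visibly clear of the table, so the true fingertips sit about 20 mm higher than stated. I continue the probe.

apply_moves:
  moves: [0,0,-0.1,0,0,0,0,0,-0.2,0,0,0,0,0,-0.3,0,0,0,0,0,-0.4,0,0,0,0,0,-0.4,0,0,0]

```text
clock: 7.07
tcp_pos: [0.3974, 0.1403, -0.005]
orientation: [-0.0, -0.0, 1.0, -0.0]
wrist_force: [-1.0, 0.7, 0.3]
finger_gap: 0.0
grip_force: 0.0
```

apply_moves:
  moves: [0,0,-0.04,0,0,0,0,0,-0.08,0,0,0,0,0,-0.12,0,0,0,0,0,-0.12,0,0,0]

```text
clock: 7.4
tcp_pos: [0.3978, 0.1404, -0.0075]
orientation: [-0.0, -0.0, 1.0, 0.0]
wrist_force: [-0.0, -0.2, -0.1]
finger_gap: -0.0002
grip_force: 0.0
```

apply_moves:
  moves: [0,0,-0.04,0,0,0,0,0,-0.08,0,0,0,0,0,-0.12,0,0,0,0,0,-0.12,0,0,0]

```text
clock: 7.73
tcp_pos: [0.3978, 0.1404, -0.0105]
orientation: [-0.0, -0.0, 1.0, 0.0]
wrist_force: [0.3, -0.2, 0.1]
finger_gap: -0.0002
grip_force: 0.0
```

apply_moves:
  moves: [0,0,-0.04,0,0,0,0,0,-0.08,0,0,0,0,0,-0.12,0,0,0,0,0,-0.12,0,0,0]

```text
clock: 8.07
tcp_pos: [0.3977, 0.1404, -0.0136]
orientation: [-0.0, -0.0, 1.0, 0.0]
wrist_force: [0.2, -0.4, 0.5]
finger_gap: 0.0002
grip_force: 0.0
```

apply_moves:
  moves: [0,0,-0.04,0,0,0,0,0,-0.08,0,0,0,0,0,-0.12,0,0,0,0,0,-0.12,0,0,0]

```text
clock: 8.4
tcp_pos: [0.3977, 0.1404, -0.0166]
orientation: [-0.0, -0.0, 1.0, 0.0]
wrist_force: [-0.9, -0.4, 0.2]
finger_gap: 0.0001
grip_force: 0.0
```

apply_moves:
  moves: [0,0,-0.03,0,0,0,0,0,-0.06,0,0,0,0,0,-0.08,0,0,0,0,0,-0.08,0,0,0]

```text
clock: 8.73
tcp_pos: [0.3978, 0.1404, -0.0185]
orientation: [-0.0, -0.0, 1.0, 0.0]
wrist_force: [-0.9, 0.2, -0.7]
finger_gap: 0.0001
grip_force: 0.0
```

apply_moves:
  moves: [0,0,-0.03,0,0,0,0,0,-0.06,0,0,0,0,0,-0.08,0,0,0,0,0,-0.08,0,0,0]

```text
clock: 9.07
tcp_pos: [0.3978, 0.1404, -0.0205]
orientation: [-0.0, -0.0, 1.0, 0.0]
wrist_force: [0.5, 0.5, 0.2]
finger_gap: -0.0003
grip_force: 0.0
```

```bash
python3 - <<'E'
from h import *
st=status.get_state(); print(st["tcp_pos"],st["wrist_force"])
s=cam("scene"); im=s[0]; 
for z in (-.02,0,.02): print(z,proj(*s[1:],[[*st["tcp_pos"][:2],z]])[0])
x,y=262,212
c=im[y-40:y+35,x-40:x+50].astype(np.float32); o=255*(np.clip(c*1.6/255,0,1))**.7
cv2.imwrite("pics/probe3.png",cv2.resize(o,None,fx=8,fy=8,interpolation=cv2.INTER_CUBIC).clip(0,255).astype(np.uint8))
E
```

```text
[ 0.39777654  0.14036904 -0.0205016 ] [0.4669497  0.45973946 0.18139927]
-0.02 [263.9874568  222.68058799]
0 [263.21026997 217.51277429]
0.02 [262.41253618 212.20833598]
```

View pics/probe3.png

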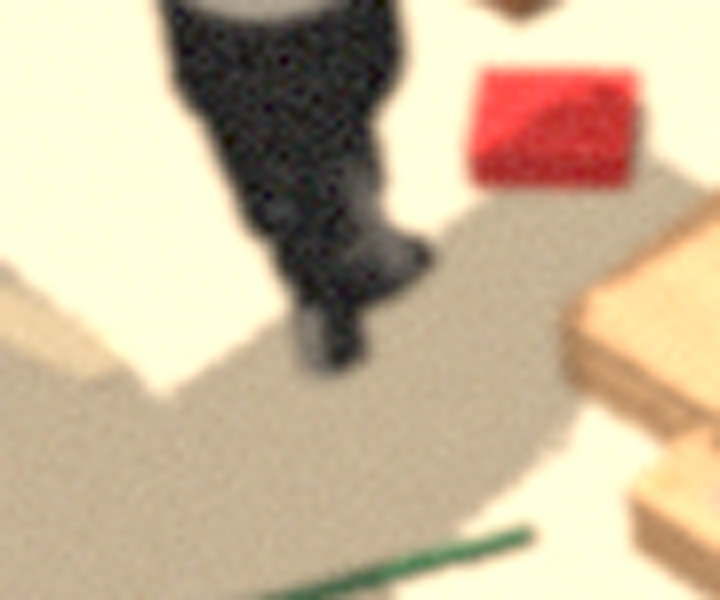

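The tip is now at about (264,218), and the table at this xy projects to row 217.5, so contact should be close.

apply_moves:
  moves: [0,0,-0.02,0,0,0,0,0,-0.04,0,0,0,0,0,-0.06,0,0,0,0,0,-0.06,0,0,0]

```text
clock: 9.45
tcp_pos: [0.3978, 0.1404, -0.022]
orientation: [-0.0, -0.0, 1.0, 0.0]
wrist_force: [0.5, -1.0, -0.2]
finger_gap: 0.0001
grip_force: 0.0
```

apply_moves:
  moves: [0,0,-0.02,0,0,0,0,0,-0.04,0,0,0,0,0,-0.06,0,0,0,0,0,-0.06,0,0,0]

```text
clock: 9.78
tcp_pos: [0.3979, 0.1404, -0.0222]
orientation: [0.0, -0.0, 1.0, 0.0]
wrist_force: [-5.5, -0.6, 16.4]
finger_gap: 0.0
grip_force: 8.0
```

Contact is at reported z = −22 mm, so the tips are really 22 mm behind the reported TCP. I apply a +30 mm z correction from here on (cap grasp at reported 0.055) and retry the bottle.

apply_moves:
  moves: [0,0,1.5,0,0,0,0,0,3,0,0,0,0,0,4.5,0,0,0,0.5,-0.5,5.6,0,0,0,1.5,-1.5,5.6,0,0,0,2.6,-2.6,5.6,0,0,0,3.7,-3.7,5.6,0,0,0,4.8,-4.7,5.6,0,0,0,5.5,-5.42,5.6,0,0,0,5.5,-5.42,5.6,0,0,0,5.5,-5.42,5.6,0,0,0,5.5,-5.42,4.8,0,0,0,5.5,-5.42,4,0,0,0,5.5,-5.42,3.5,0,0,0,5.5,-5.42,3.15,0,0,0,5.5,-5.42,3.15,0,0,0,5.5,-5.42,3.15,0,0,0]
  claw: 100

```text
clock: 11.2
tcp_pos: [0.5346, 0.0056, 0.0553]
orientation: [-0.001, -0.001, 1.0, 0.0]
wrist_force: [1.1, 0.0, 0.6]
finger_gap: 0.0852
grip_force: 0.0
```

apply_moves:
  moves: [0,0,0,0,0,0,0,0,0,0,0,0,0,0,0,0,0,0,0,0,0,0,0,0,0,0,0,0,0,0,0,0,0,0,0,0,0,0,0,0,0,0,0,0,0,0,0,0]
  claw: 20
  newtons: 35

```text
clock: 11.87
tcp_pos: [0.5356, 0.0049, 0.056]
orientation: [0.0, -0.0, 1.0, 0.0]
wrist_force: [-2.5, 0.1, 5.8]
finger_gap: 0.0308
grip_force: 34.4
```

Cap gripped. I lift and carry it to clear table at about (0.40,−0.15).

apply_moves:
  moves: [0,0,0.3,0,0,0,0,0,0.8,0,0,0,0,0,1.4,0,0,0,0,0,2,0,0,0,-0.4,-0.4,2.2,0,0,0,-1,-1.1,2.2,0,0,0,-1.7,-1.9,2.2,0,0,0,-2.4,-2.7,2.2,0,0,0,-3.1,-3.5,2.2,0,0,0,-3.8,-4.3,2.2,0,0,0,-4.4,-5,2.2,0,0,0,-4.9,-5.6,2.2,0,0,0,-5.2,-6,2.2,0,0,0,-5.4,-6.2,2,0,0,0,-5.4,-6.2,1.3,0,0,0,-5.4,-6.2,0.6,0,0,0,-5.4,-6.2,0,0,0,0,-5.4,-6.2,-0.5,0,0,0,-5.4,-6.2,-0.9,0,0,0,-5.4,-6.2,-1.1,0,0,0]
  newtons: 45

```text
clock: 13.53
tcp_pos: [0.3989, -0.1493, 0.0261]
orientation: [-0.001, -0.0, 1.0, 0.001]
wrist_force: [-0.2, 0.6, -1.9]
finger_gap: 0.0303
grip_force: 44.6
```

apply_moves:
  moves: [0,0,-0.06,0,0,0,0,0,-0.12,0,0,0,0,0,-0.18,0,0,0,0,0,-0.22,0,0,0,0,0,-0.22,0,0,0]

```text
clock: 13.95
tcp_pos: [0.4006, -0.1503, 0.0226]
orientation: [0.0, -0.0, 1.0, -0.0]
wrist_force: [0.1, -0.7, -2.1]
finger_gap: 0.03
grip_force: 44.6
```

apply_moves:
  moves: [0,0,-0.03,0,0,0,0,0,-0.06,0,0,0,0,0,-0.08,0,0,0,0,0,-0.08,0,0,0]

```text
clock: 14.28
tcp_pos: [0.4006, -0.1503, 0.0212]
orientation: [0.0, -0.0, 1.0, -0.0]
wrist_force: [-1.8, 1.5, 6.0]
finger_gap: 0.03
grip_force: 45.4
```

The bottle is down. I release it, retreat upward, and measure the pin and release hole from the stored images.

apply_moves:
  moves: [0,0,0,0,0,0,0,0,0,0,0,0,0,0,0,0,0,0,0,0,0,0,0,0,0,0,0,0,0,0,0,0,0,0,0,0,0,0,1,0,0,0,0,0,2.4,0,0,0,0,0,4,0,0,0,0,0,4.5,0,0,0]
  claw: 100

```text
clock: 15.12
tcp_pos: [0.4025, -0.1514, 0.1377]
orientation: [0.003, -0.0, 1.0, -0.002]
wrist_force: [1.4, 0.1, -0.3]
finger_gap: 0.0854
grip_force: 0.0
```

```bash
cat > m2.py <<'E'
from fit import *
t=cam("top"); s=cam("scene")
T0=cv2.imread("pics/top0.png"); S0=cv2.imread("pics/scene0.png")
st=status.get_state(); print(st["tcp_pos"],st["finger_gap"])
for nm,I,c in (("top",T0,t),("scene",S0,s)):
    K,T=c[1:]
    for z in (.041,.072,.101): print(nm,z,proj(K,T,[.453,-.2705,z])[0].round(1))
    w=proj(K,T,[.453,-.2705,.072])[0].astype(int)
    x0,y0=w-20; cr=cv2.resize(I[y0:y0+40,x0:x0+40],None,fx=4,fy=4,interpolation=cv2.INTER_CUBIC); h=cv2.cvtColor(cr,cv2.COLOR_BGR2HSV)
    m=((h[...,1]>90)&(h[...,2]>115)&(h[...,0]<22)).astype(np.uint8); n,l,stt,cc=cv2.connectedComponentsWithStats(m)
    for k in range(1,n):
        if stt[k,4]>60: print("  handle blob",stt[k,:4]/4+[x0,y0,0,0],stt[k,4]/16,cc[k]/4+[x0,y0])
    m=((h[...,1]<70)&(h[...,2]>70)&(h[...,2]<150)).astype(np.uint8); n,l,stt,cc=cv2.connectedComponentsWithStats(m)
    for k in range(1,n):
        if stt[k,4]>60: print("  grey blob",stt[k,:4]/4+[x0,y0,0,0],stt[k,4]/16,cc[k]/4+[x0,y0])
def big(I,c,p,h,s,g=1.5):
    u,v=proj(*c[1:],[p])[0].astype(int); r=I[v-h:v+h,u-h:u+h].astype(np.float32)*g
    return cv2.resize(r,(s,s),interpolation=cv2.INTER_CUBIC)
o=np.vstack([np.hstack([big(T0,t,[.453,-.27,.05],22,300),big(T0,t,[.455,-.015,.03],22,300)]),np.hstack([big(S0,s,[.453,-.27,.05],22,300),big(S0,s,[.455,-.015,.03],22,300)])])
cv2.imwrite("pics/pin.png",o.clip(0,255).astype(np.uint8))
print([proj(*c[1:],[p])[0].astype(int)-22 for c in(t,s) for p in ([.453,-.27,.05],[.455,-.015,.03])])
E
python3 m2.py
```

```text
[ 0.40265598 -0.15145477  0.13597048] 0.08571127625459814
top 0.041 [453.3 232. ]
top 0.072 [457.2 230.4]
top 0.101 [461.  228.9]
  handle blob [459.   227.25   5.75   5.25] 25.0 [461.863125 229.795625]
  grey blob [437.   219.    29.5   28.25] 134.375 [448.23697674 232.12267442]
  grey blob [449.75 230.5    5.75   6.75] 13.75 [452.2875     234.49772727]
scene 0.041 [384.4 303.4]
scene 0.072 [386.  294.7]
scene 0.101 [387.7 286.2]
  handle blob [366.   283.5   38.75  26.75] 102.1875 [387.68807339 292.17385321]
  handle blob [380.5  302.     7.     3.75] 6.6875 [383.04672897 303.91588785]
[array([432, 209]), array([327, 212]), array([362, 278]), array([291, 212])]
```

View pics/pin.png

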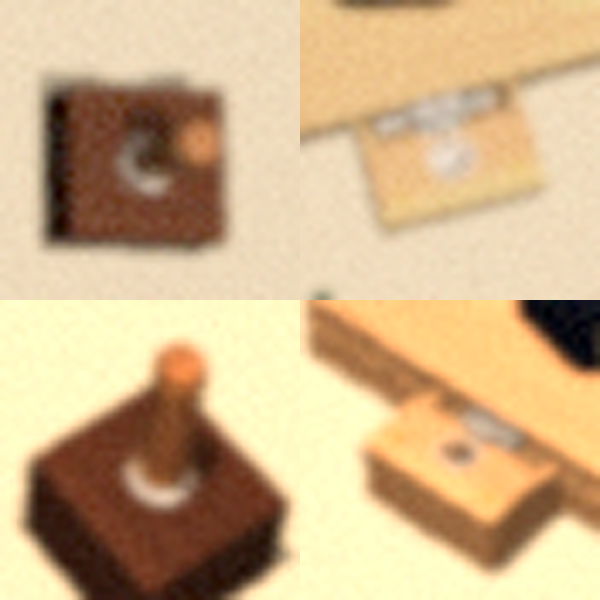

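The pin stands upright in its stand, with the handle top at top-view (462,229.8) and scene (388.7,287.5). The release hole is at top-view (349,235) and scene (314.5,234.3).

```bash
python3 - <<'E'
from fit import *
t=cam("top"); s=cam("scene")
for nm,a,b,z in (("pin",(461.6,229.4),(388.2,287.1),.101),("hole",(348.6,234.6),(314.1,233.9),.03)):
    print(nm,unproj(*t[1:],a,z)[0].round(4),unproj(*s[1:],b,z)[0].round(4))
for c in ([.5307,.0042,.2335],[.532,.003,.2343]): print([place(np.array([[x,0,30.]]),c)[0].round(4) for x in (-75,-78,-81)])
E
```

```text
pin [ 0.4517 -0.2718  0.101 ] [ 0.4524 -0.2726  0.101 ]
hole [ 0.4545 -0.0139  0.03  ] [ 0.4572 -0.0154  0.03  ]
[array([ 0.4577, -0.0132,  0.03  ]), array([ 0.4548, -0.0138,  0.03  ]), array([ 0.4519, -0.0145,  0.03  ])]
[array([ 0.459 , -0.0144,  0.03  ]), array([ 0.4561, -0.0151,  0.03  ]), array([ 0.4532, -0.0158,  0.03  ])]
```

apply_moves:
  moves: [0.5,-1.2,0,0,0,0.06,1,-2.5,0,0,0,0.12,1.5,-3.7,0,0,0,0.18,2.06,-4.87,0,0,0,0.234,2.06,-4.87,0,0,0,0.234,2.06,-4.87,0,0,0,0.234,2.06,-4.87,-1,0,0,0.234,2.06,-4.87,-2,0,0,0.234,2.06,-4.87,-3,0,0,0.234,2.06,-4.87,-3.7,0,0,0.234,2.06,-4.87,-3.97,0,0,0.234,2.06,-4.87,-3.97,0,0,0.234,2.06,-4.87,-3.97,0,0,0.234]

```text
clock: 16.4
tcp_pos: [0.4513, -0.2709, 0.0335]
orientation: [-0.0, -0.117, 0.993, 0.001]
wrist_force: [-0.8, -0.1, 0.6]
finger_gap: 0.0852
grip_force: 0.0
```

apply_moves:
  moves: [0,0,0,0,0,0,0,0,0,0,0,0,0,0,0,0,0,0,0,0,0,0,0,0,0,0,0,0,0,0,0,0,0,0,0,0,0,0,0,0,0,0,0,0,0,0,0,0,0,0,0,0,0,0]
  claw: 0
  newtons: 40

```text
clock: 17.15
tcp_pos: [0.4521, -0.2721, 0.034]
orientation: [0.0, -0.117, 0.993, -0.0]
wrist_force: [-1.7, -0.1, 5.1]
finger_gap: 0.0147
grip_force: 39.0
```

Pin gripped. I lift it out and go to just above the release hole.

apply_moves:
  moves: [0,0,0.4,0,0,0,0,0,0.9,0,0,0,0,0,1.5,0,0,0,0,0,2.2,0,0,0,0,0,2.8,0,0,0,0,1,2.8,0,0,0,0.1,2.3,2.8,0,0,0,0.15,3.6,2.8,0,0,0,0.15,4.9,2.8,0,0,0,0.15,6.2,2.8,0,0,0,0.15,7.5,2.8,0,0,0,0.15,8.8,2.8,0,0,0,0.15,9.8,2.8,0,0,0,0.15,10.3,2.6,0,0,0,0.15,10.3,2.1,0,0,0,0.15,10.3,1.6,0,0,0,0.15,10.3,1.4,0,0,0,0.15,10.3,1.4,0,0,0,0.15,10.3,1.4,0,0,0]

```text
clock: 18.73
tcp_pos: [0.4554, -0.0145, 0.0688]
orientation: [-0.0, -0.117, 0.993, 0.0]
wrist_force: [-0.5, 0.3, -0.2]
finger_gap: 0.0144
grip_force: 39.1
```

```bash
python3 - <<'E'
from fit import *
st=status.get_state(); print(st["tcp_pos"],st["finger_gap"],st["wrist_force"])
s=cam("scene"); im=s[0]; p=proj(*s[1:],[[.4557,-.0145,.03],[*st["tcp_pos"][:2],.039]]); print(p)
o=[]
x,y=315,222
a=cv2.resize(im[y-22:y+22,x-28:x+28].astype(np.float32)*1.8,None,fx=7,fy=7,interpolation=cv2.INTER_CUBIC)
t=cam("top")[0]; b=cv2.resize(t[213:257,327:371].astype(np.float32)*1.8,None,fx=7,fy=7,interpolation=cv2.INTER_CUBIC)
cv2.imwrite("pics/hov.png",np.hstack([a,b]).clip(0,255).astype(np.uint8))
E
```

```text
[ 0.45542971 -0.01445728  0.06878804] 0.014376119494914042 [-0.51157148  0.26257397 -0.18519493]
[[313.41017386 233.96137707]
 [313.24624143 231.51595609]]
```

View pics/hov.png

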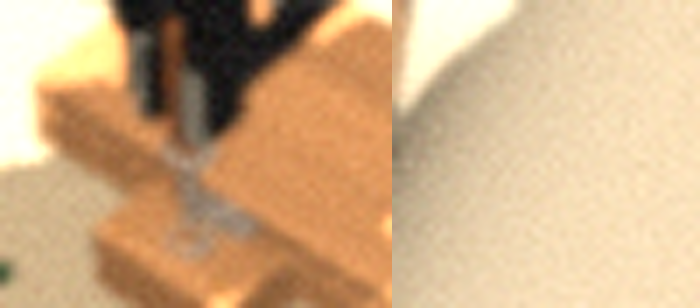

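The shaft column (~314) lines up with the hole (~313.7,234). I lower it gently with force checks.

apply_moves:
  moves: [0,0,-0.1,0,0,0,0,0,-0.2,0,0,0,0,0,-0.3,0,0,0,0,0,-0.4,0,0,0,0,0,-0.45,0,0,0,0,0,-0.45,0,0,0]

```text
clock: 19.33
tcp_pos: [0.4553, -0.0143, 0.057]
orientation: [-0.0, -0.117, 0.993, 0.0]
wrist_force: [-0.6, 0.7, -0.9]
finger_gap: 0.0146
grip_force: 39.1
```

apply_moves:
  moves: [0,0,-0.05,0,0,0,0,0,-0.1,0,0,0,0,0,-0.15,0,0,0,0,0,-0.2,0,0,0,0,0,-0.2,0,0,0]

```text
clock: 19.75
tcp_pos: [0.4555, -0.0143, 0.0521]
orientation: [-0.0, -0.117, 0.993, 0.0]
wrist_force: [-0.7, 0.0, -0.3]
finger_gap: 0.0141
grip_force: 39.1
```

apply_moves:
  moves: [0,0,-0.1,0,0,0,0,0,-0.2,0,0,0,0,0,-0.3,0,0,0,0,0,-0.36,0,0,0,0,0,-0.42,0,0,0,0,0,-0.47,0,0,0,0,0,-0.51,0,0,0,0,0,-0.51,0,0,0,0,0,-0.51,0,0,0]

```text
clock: 20.5
tcp_pos: [0.4553, -0.0144, 0.04]
orientation: [-0.0, -0.117, 0.993, -0.0]
wrist_force: [-2.1, -0.4, 6.1]
finger_gap: 0.0146
grip_force: 39.6
```

apply_moves:
  moves: [0,0,-0.03,0,0,0,0,0,-0.06,0,0,0,0,0,-0.06,0,0,0,0,0,-0.06,0,0,0,0,0,-0.06,0,0,0,0,0,-0.06,0,0,0,0,0,-0.06,0,0,0,0,0,-0.06,0,0,0,0,0,-0.06,0,0,0,0,0,-0.06,0,0,0,0,0,-0.06,0,0,0,0,0,-0.06,0,0,0,0,0,-0.06,0,0,0,0,0,-0.06,0,0,0]

```text
clock: 21.67
tcp_pos: [0.4553, -0.0145, 0.0386]
orientation: [-0.0, -0.117, 0.993, -0.0]
wrist_force: [-3.3, -0.7, 7.3]
finger_gap: 0.0146
grip_force: 39.7
```

```bash
python3 - <<'E'
from fit import *
st=status.get_state(); print(st["tcp_pos"],st["wrist_force"])
im,K,T=cam("scene"); cv2.imwrite("pics/open1.png",np.clip(im[120:320,200:460].astype(np.float32)*1.8,0,255).astype(np.uint8))
t=cam("top"); cv2.imwrite("pics/open1t.png",t[0])
# predicted lid front edge pixel when open 1.745
c=[.5312,.0038,.234]
for th in (0,.5,1,1.5,1.745):
    x=56-112*np.cos(th)-15*np.sin(th); z=20+112*np.sin(th)+15*np.cos(th)
    print(th,proj(K,T,place(np.array([[x,-99.5,z],[x,99.5,z]]),c)).round(0).tolist())
for p in ((330,215),(360,225),(345,205)): print(im[p[1],p[0]], cv2.imread("pics/scene0.png")[p[1],p[0]])
E
```

```text
[ 0.45527022 -0.01447815  0.03864967] [-3.28542764 -0.71891486  7.32957573]
0 [[351.0, 247.0], [290.0, 210.0]]
0.5 [[353.0, 230.0], [291.0, 194.0]]
1 [[363.0, 212.0], [299.0, 177.0]]
1.5 [[375.0, 197.0], [312.0, 165.0]]
1.745 [[381.0, 193.0], [318.0, 162.0]]
[43 49 53] [17 14 15]
[47 52 58] [ 89 140 198]
[ 50  83 122] [41 43 51]
```

View pics/open1.png

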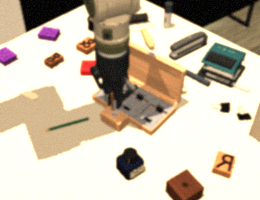

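The lid is standing open with the pockets in view, and the bottle is upright at crop (130,162). I return the pin to its stand.

apply_moves:
  moves: [0,0,0.5,0,0,0,0,0,1.2,0,0,0,0,0,2,0,0,0,0,0,2.8,0,0,0,0,-0.8,2.9,0,0,0,-0.1,-2,2.9,0,0,0,-0.15,-3.3,2.9,0,0,0,-0.15,-4.6,2.9,0,0,0,-0.15,-5.9,2.9,0,0,0,-0.15,-7.2,2.9,0,0,0,-0.15,-8.5,2.9,0,0,0,-0.15,-9.6,2.8,0,0,0,-0.15,-10.2,2.4,0,0,0,-0.15,-10.3,2,0,0,0,-0.15,-10.3,1.7,0,0,0,-0.15,-10.3,1.55,0,0,0,-0.15,-10.3,1.55,0,0,0]

```text
clock: 23.18
tcp_pos: [0.4507, -0.2695, 0.0751]
orientation: [-0.001, -0.118, 0.993, 0.002]
wrist_force: [-0.6, 0.7, -0.5]
finger_gap: 0.0146
grip_force: 39.1
```

apply_moves:
  moves: [0,0,-0.15,0,0,0,0,0,-0.3,0,0,0,0,0,-0.5,0,0,0,0,0,-0.7,0,0,0,0,0,-0.7,0,0,0]

```text
clock: 23.6
tcp_pos: [0.4514, -0.2711, 0.0584]
orientation: [-0.0, -0.117, 0.993, 0.001]
wrist_force: [-0.1, -0.8, -0.3]
finger_gap: 0.0145
grip_force: 39.1
```

apply_moves:
  moves: [0,0,-0.3,0,0,0,0,0,-0.6,0,0,0,0,0,-0.85,0,0,0,0,0,-0.98,0,0,0,0,0,-0.98,0,0,0]

```text
clock: 24.02
tcp_pos: [0.4515, -0.2716, 0.0343]
orientation: [-0.0, -0.117, 0.993, 0.0]
wrist_force: [0.1, 0.1, 0.1]
finger_gap: 0.0141
grip_force: 39.0
```

apply_moves:
  moves: [0,0,0,0,0,0,0,0,0,0,0,0,0,0,0,0,0,0,0,0,0,0,0,0,0,0,0,0,0,0,0,0,0,0,0,0,0,0,0.8,0,0,0,0,0,2,0,0,0,0,0,3.4,0,0,0,0,0,4.4,0,0,0,0,0,4.4,0,0,0]
  claw: 100

```text
clock: 24.93
tcp_pos: [0.4547, -0.2741, 0.1507]
orientation: [0.003, -0.117, 0.993, -0.003]
wrist_force: [1.3, -0.3, 0.2]
finger_gap: 0.0852
grip_force: 0.0
```

```bash
cat > m3.py <<'E'
from fit import *
import sys
V={n:cam(n) for n in("top","scene")}
st=status.get_state(); print(st["clock"],st["tcp_pos"],st["finger_gap"])
B={"medium":(.605,-.2885,.524),"small":(.45,.2877,.215),"large":(.5715,.2889,.231)}
for b in sys.argv[1:]:
    p0=B[b]
    for n,h in (("top",26),("scene",20)):
        p,f=fit([(*V[n],h)],blk(b),[p0[0],p0[1],[p0[2]]]); print(b,n,p.round(4),round(f,3))
    n="top"
E
python3 m3.py medium small large
```

```text
25.0333 [ 0.45265746 -0.27251105  0.14603942] 0.08572628354922819
medium top [ 0.6064 -0.2669  0.1541] 0.697
medium scene [ 0.576  -0.2719  0.4732] 0.353
small top [0.4498 0.2876 0.2186] 0.005
small scene [0.4516 0.2881 0.2063] 0.004
large top [0.5709 0.2889 0.244 ] 0.008
large scene [0.5738 0.2892 0.2392] 0.003
```

The pin is back in its stand. The medium block is hidden or has moved. I go to the small block first, which also frees the view of the case.

apply_moves:
  moves: [0,1.5,0,0,0,0,0,3,0,0,0,0,0,4.6,0,0,0,0,0,6.2,0,0,0,0,0,7.8,0,0,0,0,0,9.4,0,0,0,0,0,11,0,0,0,0,0,12.6,0,0,0,0,0,14.2,0,0,0,0,0,15.8,0,0,0,0,0,17.4,0,0,0,0,0,19,0,0,0,0,0,20.6,-0.5,0,0,0,-0.06,21.8,-1.5,0,0,-0.017,-0.06,22.38,-2.5,0,0,-0.017,-0.06,22.38,-3,0,0,-0.017,-0.06,22.38,-3,0,0,-0.017,-0.06,22.38,-3,0,0,-0.017]

```text
clock: 26.53
tcp_pos: [0.4484, 0.287, 0.0678]
orientation: [-0.002, -0.109, 0.994, -0.001]
wrist_force: [0.8, -0.6, 0.0]
finger_gap: 0.0853
grip_force: 0.0
```

```bash
python3 m3.py medium; python3 - <<'E'
from fit import *
t=cam("top"); s=cam("scene")
# rectified (bird's-eye) view of the case at z=6mm, 4 px/mm, case coords; plus top crop of R area
def rect(c,z,ctr,hx,hy,sc):
    pts=np.array([[hx,hy,z],[hx,-hy,z],[-hx,-hy,z],[-hx,hy,z]]); q=proj(*c[1:],place(pts,ctr)).astype(np.float32)
    W,H=int(2*hy*sc),int(2*hx*sc); M=cv2.getPerspectiveTransform(q,np.float32([[0,0],[W,0],[W,H],[0,H]])); return cv2.warpPerspective(c[0],M,(W,H),flags=cv2.INTER_CUBIC)
c=[.5312,.0038,.234]
a=rect(t,16,c,60,104,3.8); b=rect(s,16,c,60,104,3.8); r=rect(t,20,[.59,-.28,0],60,104,1.9); r2=rect(s,20,[.59,-.28,0],60,104,1.9)
print(a.shape,r.shape)
o=np.vstack([np.hstack([a]),np.hstack([b]),])[:, :790]
cv2.imwrite("pics/case.png",np.clip(o.astype(np.float32)[:, :]*1.6,0,255).astype(np.uint8)[:, :]) ; print(o.shape)
np.save("case_top.npy",a)
cv2.imwrite("pics/top2.png",t[0]); cv2.imwrite("pics/scene2.png",s[0])
o=cv2.resize(cv2.imread("pics/case.png"),None,fx=.65,fy=.65); rr=cv2.resize(np.hstack([r,r2]),(o.shape[1],int(228*o.shape[1]/790))); rr=np.clip(rr.astype(float)*1.6,0,255).astype(np.uint8)
print(o.shape,rr.shape); o=o[:600-0]; 
cv2.imwrite("pics/case2.png",np.vstack([cv2.imread("pics/case.png")[:456],cv2.resize(rr,(790,int(rr.shape[0]*790/rr.shape[1])))[:140]]))
E
```

```text
26.6333 [0.45051983 0.28719389 0.07009246] 0.085273742648535
medium top [ 0.5731 -0.2726  0.5133] 0.014
medium scene [ 0.575  -0.2742  0.5164] 0.003
(456, 790, 3) (228, 395, 3)
(912, 790, 3)
(593, 514, 3) (148, 514, 3)
```

View pics/case2.png

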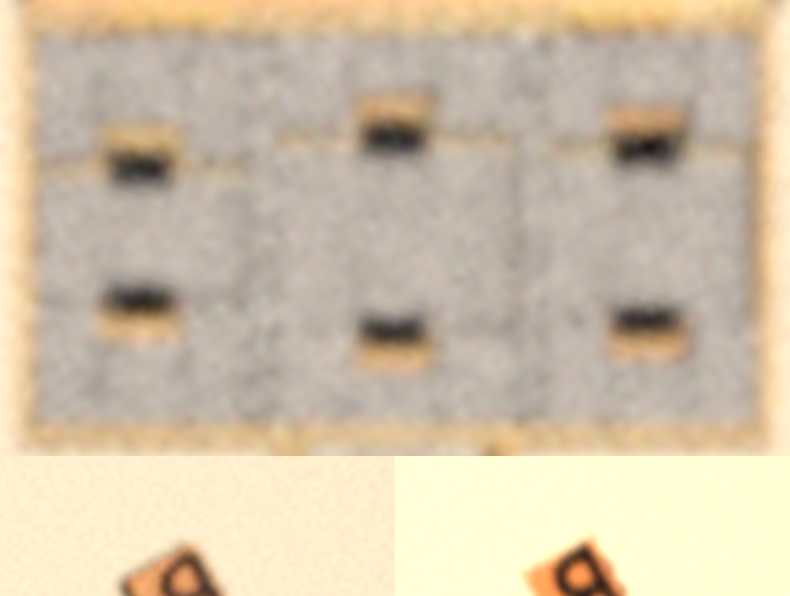

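The rectified view shows the small pocket at left (+y, nubs 35 mm apart), large in the middle (51 mm) and medium at right (45 mm). Their centres are at case y = +67, 0 and −67. The medium block was knocked to about (0.574,−0.2735). Now I grasp the small block.

apply_moves:
  moves: [0,0,-0.8,0,0,0,0,0,-1.6,0,0,0,0,0,-2.4,0,0,0,0,0,-3,0,0,0,0,0,-3.3,0,0,0,0,0,-3.33,0,0,0,0,0,-3.33,0,0,0]

```text
clock: 27.32
tcp_pos: [0.4509, 0.2875, -0.0128]
orientation: [0.0, -0.108, 0.994, 0.0]
wrist_force: [-0.5, 0.5, 0.2]
finger_gap: 0.0855
grip_force: 0.0
```

apply_moves:
  moves: [0,0,0,0,0,0,0,0,0,0,0,0,0,0,0,0,0,0,0,0,0,0,0,0,0,0,0,0,0,0,0,0,0,0,0,0,0,0,0,0,0,0,0,0,0,0,0,0]
  claw: 0
  newtons: 35

```text
clock: 27.98
tcp_pos: [0.451, 0.288, -0.0126]
orientation: [0.001, -0.108, 0.994, 0.0]
wrist_force: [-0.3, 0.2, 6.2]
finger_gap: 0.0313
grip_force: 35.7
```

apply_moves:
  moves: [0,0,0.5,0,0,0,0,0,1.2,0,0,0,0,0,2,0,0,0,0,0,2.8,0,0,-0.06,0.2,-0.7,3,0,0,-0.18,0.4,-1.4,3,0,0,-0.3,0.6,-2.1,3,0,0,-0.42,0.8,-2.8,3,0,0,-0.54,1,-3.5,3,0,0,-0.66,1.2,-4.2,3,0,0,-0.78,1.4,-4.9,3,0,0,-0.9,1.6,-5.6,3,0,0,-1.02,1.8,-6.3,3,0,0,-1.14,2,-7,3,0,0,-1.26,2.2,-7.7,3,0,0,-1.37,2.4,-8.3,3,0,0,-1.46,2.6,-8.75,3,0,0,-1.53,2.61,-8.75,3,0,0,-1.554,2.61,-8.75,3,0,0,-1.554,2.61,-8.75,3,0,0,-1.554]

```text
clock: 29.65
tcp_pos: [0.5151, 0.0693, 0.0614]
orientation: [-0.0, 0.619, 0.785, -0.0]
wrist_force: [-0.1, -0.2, -0.6]
finger_gap: 0.0312
grip_force: 35.1
```

```bash
python3 - <<'E'
from fit import *
from scipy.spatial.transform import Rotation as R
st=status.get_state(); q=st["orientation"]; m=R.from_quat(np.r_[q[1:],q[0]]).as_matrix(); print(st["clock"],st["tcp_pos"],"phi",np.arctan2(m[1,1],m[0,1]),st["joint_pos"].round(2),st["wrist_force"],st["finger_gap"])
E
```

```text
29.65 [0.51509637 0.06931949 0.06137802] phi 0.23559451291341602 [-0.02  0.3  -0.35  0.92  0.    1.31] [-0.06332105 -0.16804329 -0.60510237] 0.031206370555899313
```

apply_moves:
  moves: [0.02,0,-0.6,0,0,0,0.02,0,-1.2,0,0,0,0.02,0,-1.7,0,0,0,0.02,0,-2,0,0,0,0.02,0,-2.2,0,0,0,0.02,0,-2.3,0,0,0,0.02,0,-2.4,0,0,0,0.02,0,-2.4,0,0,0]

```text
clock: 30.32
tcp_pos: [0.5162, 0.0691, 0.0017]
orientation: [0.0, 0.62, 0.785, 0.0]
wrist_force: [0.4, -0.3, -0.7]
finger_gap: 0.0307
grip_force: 35.1
```

apply_moves:
  moves: [0,0,-0.04,0,0,0,0,0,-0.08,0,0,0,0,0,-0.12,0,0,0,0,0,-0.12,0,0,0]

```text
clock: 30.65
tcp_pos: [0.517, 0.0689, -0.0009]
orientation: [0.001, 0.62, 0.785, 0.001]
wrist_force: [1.2, 0.6, 1.8]
finger_gap: 0.0314
grip_force: 35.3
```

apply_moves:
  moves: [0,0,-0.03,0,0,0,0,0,-0.06,0,0,0,0,0,-0.06,0,0,0]

```text
clock: 30.9
tcp_pos: [0.5173, 0.0689, -0.0017]
orientation: [0.001, 0.62, 0.785, 0.001]
wrist_force: [-0.4, 0.3, 7.0]
finger_gap: 0.0317
grip_force: 35.9
```

apply_moves:
  moves: [0,0,0,0,0,0,0,0,0,0,0,0,0,0,0,0,0,0,0,0,0,0,0,0,0,0,0,0,0,0,0,0,0.8,0,0,0,0,0,2,0,0,0,0,0,2.4,0,0,0,0,0,2.4,0,0,0]
  claw: 75

```text
clock: 31.65
tcp_pos: [0.5186, 0.0689, 0.0598]
orientation: [0.002, 0.62, 0.785, 0.002]
wrist_force: [0.5, -0.6, 0.4]
finger_gap: 0.0641
grip_force: 0.0
```

apply_moves:
  moves: [0,0,0,0,0,0,0,0,0,0,0,0,0,0,-0.2,0,0,0,0,0,-0.5,0,0,0,0,0,-0.9,0,0,0,0,0,-1.3,0,0,0,0,0,-1.6,0,0,0,0,0,-1.72,0,0,0,0,0,-1.8,0,0,0,0,0,-1.86,0,0,0,0,0,-1.92,0,0,0,0,0,-1.92,0,0,0]
  claw: 0

```text
clock: 32.65
tcp_pos: [0.5165, 0.0689, 0.0096]
orientation: [0.0, 0.62, 0.785, 0.0]
wrist_force: [-1.5, 0.5, 3.0]
finger_gap: -0.0
grip_force: 1.3
```

apply_moves:
  moves: [0,0,-0.05,0,0,0,0,0,-0.1,0,0,0,0,0,-0.15,0,0,0,0,0,-0.2,0,0,0,0,0,-0.2,0,0,0]

```text
clock: 33.07
tcp_pos: [0.5167, 0.0688, 0.0048]
orientation: [0.001, 0.62, 0.785, 0.0]
wrist_force: [0.9, -0.5, -0.3]
finger_gap: -0.0001
grip_force: 0.0
```

apply_moves:
  moves: [0,0,-0.04,0,0,0,0,0,-0.08,0,0,0,0,0,-0.1,0,0,0,0,0,-0.1,0,0,0]

```text
clock: 33.4
tcp_pos: [0.5169, 0.0689, 0.0033]
orientation: [0.001, 0.62, 0.785, 0.001]
wrist_force: [-3.8, 0.0, 14.1]
finger_gap: 0.0001
grip_force: 7.3
```

The small block snapped home (14 N on a hard stop). I back off along −x/+y clear of the open lid and go for the large block.

apply_moves:
  moves: [0,0,1,0,0,0,0,0,2,0,0,0,0,0.4,3,0,0,0,0,1.2,3,0,0,0.06,0,2.1,3,0,0,0.18,0,3,3,0,0,0.3,0,4,3,0,0,0.42,0.2,5,3,0,0,0.54,0.5,6,3,0,0,0.66,0.9,7,3,0,0,0.78,1.4,8,3,0,0,0.9,1.8,8.6,3,0,0,1.02,2.1,8.8,3,0,0,1.14,2.24,8.8,3,0,0,1.26,2.24,8.8,3,0,0,1.38,2.24,8.8,3,0,0,1.5,2.24,8.8,3,0,0,1.576,2.24,8.8,3,0,0,1.576,2.24,8.8,3,0,0,1.576]

```text
clock: 34.98
tcp_pos: [0.5721, 0.2889, 0.0763]
orientation: [-0.0, -0.118, 0.993, 0.0]
wrist_force: [-0.1, 0.4, 0.1]
finger_gap: -0.0001
grip_force: 0.0
```

```bash
cat > ph.py <<'E'
from fit import *
from scipy.spatial.transform import Rotation as R
st=status.get_state(); q=st["orientation"]; m=R.from_quat(np.r_[q[1:],q[0]]).as_matrix(); print(st["clock"],st["tcp_pos"].round(4),"phi",np.arctan2(m[1,1],m[0,1]).round(3),st["joint_pos"].round(2))
E
python3 ph.py; python3 m3.py large medium
```

```text
34.9833 [0.5721 0.2889 0.0763] phi 1.808 [0.34 0.5  0.   1.07 0.   0.11]
35.0833 [0.57209558 0.2888838  0.07643831] -0.0004419486259557721
large top [0.5785 0.2973 0.1699] 0.637
large scene [0.5802 0.2621 0.3231] 0.523
medium top [ 0.5731 -0.2726  0.5116] 0.015
medium scene [ 0.5751 -0.2742  0.516 ] 0.003
```

apply_moves:
  moves: [0,0,0,0,0,0,0,0,0,0,0,0,0,0,0,0,0,0,0,0,0,0,0,0,0,0,0,0,0,0,0,0,-0.8,0,0,0,0,0,-1.6,0,0,0,0,0,-2.4,0,0,0,0,0,-3.1,0,0,0,0,0,-3.5,0,0,0,0,0,-3.65,0,0,0,0,0,-3.65,0,0,0]
  claw: 100

```text
clock: 36.08
tcp_pos: [0.5715, 0.2887, -0.0155]
orientation: [-0.001, -0.119, 0.993, -0.0]
wrist_force: [-0.3, 0.9, 0.5]
finger_gap: 0.0853
grip_force: 0.0
```

apply_moves:
  moves: [0,0,0,0,0,0,0,0,0,0,0,0,0,0,0,0,0,0,0,0,0,0,0,0,0,0,0,0,0,0,0,0,0,0,0,0,0,0,0,0,0,0]
  claw: 0
  newtons: 35

```text
clock: 36.67
tcp_pos: [0.5733, 0.2893, -0.0131]
orientation: [0.001, -0.119, 0.993, 0.0]
wrist_force: [-0.3, 0.3, 6.2]
finger_gap: 0.0471
grip_force: 36.9
```

apply_moves:
  moves: [0,0,0.5,0,0,0,0,0,1.3,0,0,0,0,0,2.2,0,0,-0.04,-0.5,-0.4,3,0,0,-0.14,-1.1,-1,3.1,0,0,-0.25,-1.8,-1.7,3.1,0,0,-0.37,-2.5,-2.6,3.1,0,0,-0.49,-3,-3.5,3.1,0,0,-0.61,-3.2,-4.4,3.1,0,0,-0.73,-3.2,-5.3,3.1,0,0,-0.85,-3.1,-6.2,3.1,0,0,-0.97,-2.9,-7.1,3.1,0,0,-1.09,-2.7,-8,3.1,0,0,-1.21,-2.4,-8.9,3.1,0,0,-1.33,-2.1,-9.8,3.1,0,0,-1.44,-1.9,-10.6,3.1,0,0,-1.53,-1.7,-11.2,3.1,0,0,-1.574,-1.63,-11.41,3.1,0,0,-1.574,-1.63,-11.41,3,0,0,-1.574,-1.63,-11.41,3,0,0,-1.574]

```text
clock: 38.33
tcp_pos: [0.5307, 0.004, 0.0598]
orientation: [-0.001, 0.619, 0.786, -0.0]
wrist_force: [-0.6, -0.3, -1.1]
finger_gap: 0.0472
grip_force: 36.3
```

```bash
python3 ph.py
```

```text
38.3333 [0.5307 0.004  0.0598] phi 0.237 [-0.14  0.32 -0.32  0.93  0.    1.19]
```

apply_moves:
  moves: [0,0,-0.6,0,0,0,0,0,-1.2,0,0,0,0,0,-1.7,0,0,0,0,0,-2,0,0,0,0,0,-2.2,0,0,0,0,0,-2.3,0,0,0,0,0,-2.36,0,0,0,0,0,-2.36,0,0,0]

```text
clock: 39.0
tcp_pos: [0.5316, 0.0039, 0.0016]
orientation: [0.0, 0.619, 0.786, 0.0]
wrist_force: [-0.2, -0.4, -0.5]
finger_gap: 0.0469
grip_force: 36.3
```

apply_moves:
  moves: [0,0,-0.04,0,0,0,0,0,-0.08,0,0,0,0,0,-0.12,0,0,0,0,0,-0.12,0,0,0]

```text
clock: 39.33
tcp_pos: [0.5323, 0.0036, -0.0012]
orientation: [0.001, 0.619, 0.785, 0.001]
wrist_force: [1.7, 0.5, 0.4]
finger_gap: 0.0469
grip_force: 36.4
```

apply_moves:
  moves: [0,0,-0.03,0,0,0,0,0,-0.06,0,0,0,0,0,-0.08,0,0,0,0,0,-0.08,0,0,0]

```text
clock: 39.67
tcp_pos: [0.5327, 0.0035, -0.0024]
orientation: [0.001, 0.619, 0.785, 0.001]
wrist_force: [1.5, 0.1, 6.4]
finger_gap: 0.0467
grip_force: 37.1
```

apply_moves:
  moves: [0,0,0,0,0,0,0,0,0,0,0,0,0,0,0,0,0,0,0,0,0,0,0,0,0,0,0,0,0,0,0,0,0.8,0,0,0,0,0,2,0,0,0,0,0,2.4,0,0,0,0,0,2.4,0,0,0]
  claw: 85

```text
clock: 40.42
tcp_pos: [0.5339, 0.0033, 0.0591]
orientation: [0.002, 0.619, 0.785, 0.001]
wrist_force: [-0.1, -0.2, 0.7]
finger_gap: 0.0727
grip_force: 0.0
```

apply_moves:
  moves: [0,0,0,0,0,0,0,0,0,0,0,0,0,0,-0.2,0,0,0,0,0,-0.5,0,0,0,0,0,-0.9,0,0,0,0,0,-1.3,0,0,0,0,0,-1.6,0,0,0,0,0,-1.72,0,0,0,0,0,-1.8,0,0,0,0,0,-1.86,0,0,0,0,0,-1.92,0,0,0,0,0,-1.92,0,0,0]
  claw: 0

```text
clock: 41.42
tcp_pos: [0.5312, 0.0036, 0.0086]
orientation: [0.0, 0.619, 0.785, -0.0]
wrist_force: [-2.9, 0.1, 1.6]
finger_gap: 0.0001
grip_force: 1.1
```

apply_moves:
  moves: [0,0,-0.05,0,0,0,0,0,-0.1,0,0,0,0,0,-0.14,0,0,0,0,0,-0.18,0,0,0,0,0,-0.18,0,0,0]

```text
clock: 41.83
tcp_pos: [0.5332, 0.0037, 0.0055]
orientation: [0.001, 0.619, 0.785, 0.001]
wrist_force: [-0.5, 0.9, 7.9]
finger_gap: 0.0001
grip_force: 4.0
```

apply_moves:
  moves: [0,0,-0.03,0,0,0,0,0,-0.06,0,0,0,0,0,-0.06,0,0,0]

```text
clock: 42.08
tcp_pos: [0.5328, 0.0036, 0.0034]
orientation: [0.001, 0.619, 0.785, 0.001]
wrist_force: [0.4, -0.3, 6.6]
finger_gap: -0.0002
grip_force: 3.5
```

apply_moves:
  moves: [0,0,-0.02,0,0,0,0,0,-0.04,0,0,0,0,0,-0.04,0,0,0]

```text
clock: 42.33
tcp_pos: [0.5328, 0.0036, 0.0033]
orientation: [0.001, 0.619, 0.785, 0.001]
wrist_force: [-3.1, 0.6, 15.1]
finger_gap: 0.0002
grip_force: 7.3
```

apply_moves:
  moves: [0,0,-0.02,0,0,0,0,0,-0.04,0,0,0,0,0,-0.04,0,0,0]

```text
clock: 42.58
tcp_pos: [0.5329, 0.0036, 0.0033]
orientation: [0.002, 0.619, 0.785, 0.001]
wrist_force: [-5.5, 1.7, 22.9]
finger_gap: 0.0
grip_force: 11.2
```

Large is home at the same hard stop. Now for the medium block at its new place.

apply_moves:
  moves: [0,0,1,0,0,0,0,0,2,0,0,0,0,-0.6,3,0,0,-0.1,0.1,-1.5,3,0,0,-0.2,0.2,-2.5,3,0,0,-0.32,0.4,-3.6,3,0,0,-0.44,0.6,-4.7,3,0,0,-0.56,0.8,-5.8,3,0,0,-0.68,1,-6.9,3,0,0,-0.8,1.2,-8,3,0,0,-0.92,1.4,-9.1,3,0,0,-1.04,1.6,-10.2,3,0,0,-1.16,1.7,-11.09,3,0,0,-1.26,1.7,-11.09,3,0,0,-1.291,1.7,-11.09,3,0,0,-1.291,1.7,-11.09,3,0,0,-1.291]

```text
clock: 43.92
tcp_pos: [0.5736, -0.2736, 0.0748]
orientation: [-0.0, 0.967, 0.255, -0.0]
wrist_force: [-0.3, 0.1, -0.4]
finger_gap: -0.0003
grip_force: 0.0
```

```bash
python3 ph.py
```

```text
43.9167 [ 0.5736 -0.2736  0.0748] phi -1.054 [-0.57  0.5  -0.02  1.06  0.    2.05]
```

apply_moves:
  moves: [0,0,0,0,0,0,0,0,0,0,0,0,0,0,0,0,0,0,0,0,0,0,0,0,0,0,0,0,0,0,0,0,-0.8,0,0,0,0,0,-1.6,0,0,0,0,0,-2.4,0,0,0,0,0,-3.1,0,0,0,0,0,-3.5,0,0,0,0,0,-3.6,0,0,0,0,0,-3.6,0,0,0]
  claw: 100

```text
clock: 44.92
tcp_pos: [0.5734, -0.2732, -0.0152]
orientation: [-0.0, 0.967, 0.255, -0.001]
wrist_force: [0.3, -0.1, 0.2]
finger_gap: 0.0855
grip_force: 0.0
```

apply_moves:
  moves: [0,0,0,0,0,0,0,0,0,0,0,0,0,0,0,0,0,0,0,0,0,0,0,0,0,0,0,0,0,0,0,0,0,0,0,0,0,0,0,0,0,0]
  claw: 0
  newtons: 35

```text
clock: 45.5
tcp_pos: [0.5748, -0.2742, -0.0133]
orientation: [0.001, 0.967, 0.255, 0.001]
wrist_force: [0.1, 0.5, 5.9]
finger_gap: 0.0406
grip_force: 36.4
```

apply_moves:
  moves: [0,0,0.5,0,0,0,0,0,1.3,0,0,0,0,0,2.2,0,0,0.06,-0.4,0.5,3,0,0,0.16,-0.8,1.2,3.1,0,0,0.28,-1.2,2,3.1,0,0,0.4,-1.5,2.9,3.1,0,0,0.52,-1.6,3.8,3.1,0,0,0.64,-1.6,4.7,3.1,0,0,0.76,-1.5,5.6,3.1,0,0,0.88,-1.4,6.5,3.1,0,0,1,-1.3,7.3,3.1,0,0,1.12,-1.2,8,3.1,0,0,1.22,-1.09,8.4,3.1,0,0,1.288,-1.09,8.48,3,0,0,1.288,-1.09,8.48,3,0,0,1.288,-1.09,8.48,3,0,0,1.288]

```text
clock: 46.92
tcp_pos: [0.5462, -0.0619, 0.06]
orientation: [-0.0, 0.621, 0.784, -0.0]
wrist_force: [0.1, -0.5, -0.8]
finger_gap: 0.0404
grip_force: 35.7
```

```bash
python3 ph.py
```

```text
46.9167 [ 0.5462 -0.0619  0.06  ] phi 0.231 [-0.26  0.36 -0.27  0.94 -0.    1.08]
```

apply_moves:
  moves: [0,0,-0.6,0,0,0,0,0,-1.2,0,0,0,0,0,-1.7,0,0,0,0,0,-2,0,0,0,0,0,-2.2,0,0,0,0,0,-2.3,0,0,0,0,0,-2.36,0,0,0,0,0,-2.36,0,0,0]

```text
clock: 47.58
tcp_pos: [0.5468, -0.0619, 0.0016]
orientation: [0.0, 0.62, 0.784, 0.0]
wrist_force: [-0.1, -0.2, -0.7]
finger_gap: 0.0405
grip_force: 35.7
```

apply_moves:
  moves: [0,0,-0.04,0,0,0,0,0,-0.08,0,0,0,0,0,-0.12,0,0,0,0,0,-0.12,0,0,0]

```text
clock: 47.92
tcp_pos: [0.5475, -0.0616, -0.0012]
orientation: [0.001, 0.62, 0.785, 0.001]
wrist_force: [0.8, 1.3, 1.3]
finger_gap: 0.0401
grip_force: 35.8
```

apply_moves:
  moves: [0,0,-0.03,0,0,0,0,0,-0.06,0,0,0,0,0,-0.08,0,0,0,0,0,-0.08,0,0,0]

```text
clock: 48.25
tcp_pos: [0.5479, -0.0618, -0.0026]
orientation: [0.001, 0.62, 0.785, 0.001]
wrist_force: [0.9, 0.6, 5.8]
finger_gap: 0.0408
grip_force: 36.5
```

Same signature as before. I release, shut the fingers and press.

apply_moves:
  moves: [0,0,0,0,0,0,0,0,0,0,0,0,0,0,0,0,0,0,0,0,0,0,0,0,0,0,0,0,0,0,0,0,0.8,0,0,0,0,0,2,0,0,0,0,0,2.4,0,0,0,0,0,2.4,0,0,0]
  claw: 85

```text
clock: 49.0
tcp_pos: [0.549, -0.0623, 0.0592]
orientation: [0.003, 0.62, 0.785, 0.001]
wrist_force: [0.9, 0.0, 1.1]
finger_gap: 0.0726
grip_force: 0.0
```

apply_moves:
  moves: [0,0,0,0,0,0,0,0,0,0,0,0,0,0,-0.2,0,0,0,0,0,-0.5,0,0,0,0,0,-0.9,0,0,0,0,0,-1.3,0,0,0,0,0,-1.6,0,0,0,0,0,-1.72,0,0,0,0,0,-1.8,0,0,0,0,0,-1.86,0,0,0,0,0,-1.92,0,0,0,0,0,-1.92,0,0,0]
  claw: 0

```text
clock: 50.0
tcp_pos: [0.5466, -0.0616, 0.0087]
orientation: [0.0, 0.62, 0.785, 0.0]
wrist_force: [-0.7, 0.5, 3.4]
finger_gap: 0.0002
grip_force: 1.4
```

apply_moves:
  moves: [0,0,-0.05,0,0,0,0,0,-0.1,0,0,0,0,0,-0.15,0,0,0,0,0,-0.2,0,0,0,0,0,-0.22,0,0,0,0,0,-0.22,0,0,0]

```text
clock: 50.5
tcp_pos: [0.5477, -0.0619, 0.0034]
orientation: [0.001, 0.62, 0.784, 0.0]
wrist_force: [-0.1, 0.1, 3.4]
finger_gap: 0.0002
grip_force: 1.5
```

apply_moves:
  moves: [0,0,-0.03,0,0,0,0,0,-0.06,0,0,0,0,0,-0.06,0,0,0]

```text
clock: 50.75
tcp_pos: [0.5478, -0.0619, 0.0033]
orientation: [0.001, 0.62, 0.785, 0.001]
wrist_force: [-3.2, 1.0, 14.0]
finger_gap: -0.0002
grip_force: 7.3
```

All three blocks stop hard at the same height, so they are home. Now I rise over the lid and go behind it with shut fingers.

apply_moves:
  moves: [0,0,1.2,0,0,0.06,0,0,2.4,0,0,0.18,0,0,3.6,0,0,0.3,0,0,4.8,0,0,0.42,0,0,5.8,0,0,0.54,0,0,6.4,0,0,0.66,0,0,6.4,0,0,0.78,0,0.6,6.4,0,0,0.9,0.4,1.2,6.4,0,0,1.02,0.9,1.8,6.4,0,0,1.14,1.6,2.4,6.4,0,0,1.26,2.3,3,6.4,0,0,1.38,3,3.4,6.4,0,0,1.5,3.6,3.73,6.4,0,0,1.571,4.1,3.73,6.4,0,0,1.571,4.1,3.73,6.4,0,0,1.571,4.1,3.73,6.4,0,0,1.571]

```text
clock: 52.17
tcp_pos: [0.649, 0.0318, 0.1604]
orientation: [-0.001, -0.116, 0.993, 0.0]
wrist_force: [-0.9, -1.2, -0.2]
finger_gap: -0.0001
grip_force: 0.0
```

```bash
cat ph.py > lid.py; cat >> lid.py <<'E'
im=cam("scene"); cv2.imwrite("pics/blk.png",np.clip(cv2.resize(im[0][165:255,270:390].astype(np.float32)*1.8,None,fx=6,fy=6,interpolation=cv2.INTER_CUBIC),0,255).astype(np.uint8))
c0=[.5312,.0038,.234]
for th,r in ((1.745,97),(1.57,95),(1.3,95),(1.0,95),(.8,95),(.6,95),(.4,97),(.25,99),(.1,102),(0,106)):
    c=56-r*np.cos(th)+15*np.sin(th)+11; tz=20+r*np.sin(th)+15*np.cos(th)
    w=place(np.array([[c,0,tz-22]]),c0)[0]; print(th,w.round(4),((w-st["tcp_pos"])/.025).round(2))
E
python3 lid.py
```

```text
52.1667 [0.649  0.0318 0.1604] phi 1.804 [-0.07  0.48  0.17  1.27  0.   -0.31]
1.745 [0.6271 0.0267 0.0909] [-0.88 -0.21 -2.78]
1.57 [0.6109 0.0228 0.093 ] [-1.52 -0.36 -2.7 ]
1.3 [0.5857 0.0168 0.0936] [-2.53 -0.6  -2.67]
1.0 [0.5587 0.0104 0.086 ] [-3.61 -0.86 -2.97]
0.8 [0.5425 0.0065 0.0766] [-4.26 -1.01 -3.35]
0.6 [0.5283 0.0031 0.064 ] [-4.83 -1.15 -3.86]
0.4 [ 0.5151 -0.      0.0496] [-5.35 -1.27 -4.43]
0.25 [ 0.5067 -0.002   0.037 ] [-5.69 -1.35 -4.94]
0.1 [ 0.4991 -0.0039  0.0231] [-6.   -1.43 -5.49]
0 [ 0.4933 -0.0052  0.013 ] [-6.23 -1.48 -5.9 ]
```

View pics/blk.png

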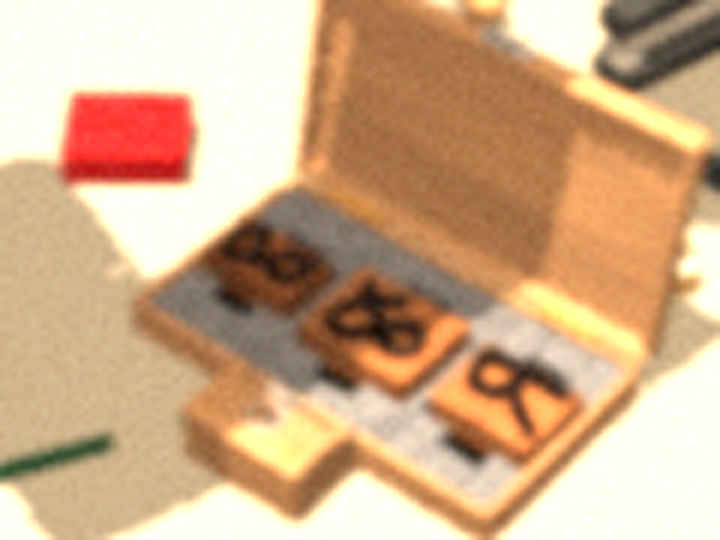

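The blocks "8", "&" and "R" all lie flat in their pockets with the lid open. Now I sweep the lid shut from behind.

apply_moves:
  moves: [0,0,-1.2,0,0,0,0,0,-2.2,0,0,0,0,0,-2.75,0,0,0,-0.45,-0.1,-2.78,0,0,0,-0.88,-0.21,-2.75,0,0,0,-1.2,-0.29,-2.72,0,0,0,-1.52,-0.36,-2.7,0,0,0,-1.86,-0.44,-2.68,0,0,0,-2.2,-0.52,-2.67,0,0,0,-2.53,-0.6,-2.67,0,0,0,-2.9,-0.69,-2.75,0,0,0,-3.25,-0.77,-2.85,0,0,0,-3.61,-0.86,-2.97,0,0,0,-3.95,-0.94,-3.15,0,0,0,-4.26,-1.01,-3.35,0,0,0,-4.55,-1.08,-3.6,0,0,0,-4.83,-1.15,-3.86,0,0,0,-5.1,-1.21,-4.15,0,0,0,-5.35,-1.27,-4.43,0,0,0]

```text
clock: 53.8
tcp_pos: [0.5154, -0.0005, 0.0511]
orientation: [0.001, -0.116, 0.993, -0.0]
wrist_force: [1.7, 0.8, 0.7]
finger_gap: -0.0001
grip_force: 0.9
```

apply_moves:
  moves: [-0.17,-0.04,-0.25,0,0,0,-0.34,-0.08,-0.51,0,0,0,-0.45,-0.11,-0.7,0,0,0,-0.55,-0.13,-0.88,0,0,0,-0.65,-0.16,-1.06,0,0,0,-0.7,-0.17,-1.15,0,0,0,-0.7,-0.17,-1.15,0,0,0]

```text
clock: 54.38
tcp_pos: [0.4969, -0.0044, 0.0212]
orientation: [-0.001, -0.116, 0.993, 0.0]
wrist_force: [-0.7, -0.5, 1.2]
finger_gap: 0.0001
grip_force: 0.6
```

apply_moves:
  moves: [-0.08,-0.02,-0.05,0,0,0,-0.12,-0.03,-0.1,0,0,0,-0.14,-0.03,-0.15,0,0,0,-0.14,-0.03,-0.2,0,0,0,-0.14,-0.03,-0.25,0,0,0,-0.14,-0.03,-0.29,0,0,0,-0.14,-0.03,-0.33,0,0,0,-0.14,-0.03,-0.33,0,0,0]

```text
clock: 55.05
tcp_pos: [0.4943, -0.0053, 0.0147]
orientation: [0.0, -0.116, 0.993, -0.0]
wrist_force: [-1.1, 0.1, 3.6]
finger_gap: -0.0002
grip_force: 2.1
```

apply_moves:
  moves: [0,0,-0.02,0,0,0,0,0,-0.04,0,0,0,0,0,-0.04,0,0,0]

```text
clock: 55.3
tcp_pos: [0.494, -0.0052, 0.0126]
orientation: [-0.0, -0.116, 0.993, -0.0]
wrist_force: [-1.3, -0.8, 3.7]
finger_gap: 0.0001
grip_force: 1.8
```

apply_moves:
  moves: [0,0,-0.02,0,0,0,0,0,-0.04,0,0,0,0,0,-0.06,0,0,0,0,0,-0.06,0,0,0]

```text
clock: 55.63
tcp_pos: [0.4939, -0.0052, 0.0117]
orientation: [-0.0, -0.116, 0.993, -0.0]
wrist_force: [-5.3, -1.6, 11.6]
finger_gap: 0.0002
grip_force: 5.6
```

apply_moves:
  moves: [0,0,-0.02,0,0,0,0,0,-0.04,0,0,0,0,0,-0.04,0,0,0]

```text
clock: 55.88
tcp_pos: [0.4939, -0.0053, 0.0111]
orientation: [-0.0, -0.116, 0.993, -0.0]
wrist_force: [-5.3, -1.3, 15.9]
finger_gap: -0.0003
grip_force: 7.8
```

apply_moves:
  moves: [0,0,-0.02,0,0,0,0,0,-0.04,0,0,0,0,0,-0.04,0,0,0]

```text
clock: 56.13
tcp_pos: [0.4938, -0.0053, 0.0106]
orientation: [-0.0, -0.116, 0.993, -0.0]
wrist_force: [-7.0, 0.4, 20.1]
finger_gap: 0.0
grip_force: 10.0
```

apply_moves:
  moves: [0,0,-0.02,0,0,0,0,0,-0.04,0,0,0,0,0,-0.04,0,0,0]

```text
clock: 56.38
tcp_pos: [0.4938, -0.0053, 0.0101]
orientation: [-0.0, -0.116, 0.993, -0.0]
wrist_force: [-9.1, -0.5, 23.6]
finger_gap: 0.0004
grip_force: 12.2
```

apply_moves:
  moves: [0,0,0.05,0,0,0,0,0,0.1,0,0,0,0,0,0.2,0,0,0,0,0,0.3,0,0,0,0,0,0.4,0,0,0,0,0,0.4,0,0,0,0,0,0.4,0,0,0]

```text
clock: 56.97
tcp_pos: [0.4944, -0.0051, 0.0179]
orientation: [-0.0, -0.116, 0.993, 0.0]
wrist_force: [-0.1, 0.7, -0.2]
finger_gap: -0.0
grip_force: 0.0
```

```bash
cat > shut.py <<'E'
from fit import *
st=status.get_state(); print(st["clock"],st["tcp_pos"].round(4),st["wrist_force"].round(2))
s=cam("scene"); s0=cv2.imread("pics/scene0.png")
for n in ("scene",):
    d=np.abs(s[0].astype(int)-s0.astype(int)).sum(2)
    c=[.5312,.0038,.234]
    # lid edges at the left/right ends of front rim: compare to initial image and to models with lid angle th
    for th in (0,.05,.1):
        P=np.array([[56-112*np.cos(th)+15*np.sin(th),y,20+112*np.sin(th)+15*np.cos(th)] for y in (-99,99)]); print(th,proj(*s[1:],place(P,c)).round(1).tolist())
    for p in [(-40,-90,35),(-40,-70,35),(-50,-95,35),(-55,-60,37),(-56,-80,28),(-56,-85,20),(-56,-60,32),(30,-90,35),(0,-90,35)]:
        u=np.int32(proj(*s[1:],place(np.array([p],float),c))[0]); print(p,u,s[0][u[1]-1:u[1]+2,u[0]-1:u[0]+2].mean((0,1)).round(),s0[u[1]-1:u[1]+2,u[0]-1:u[0]+2].mean((0,1)).round())
E
python3 shut.py
```

```text
56.9667 [ 0.4944 -0.0051  0.0179] [-0.09  0.71 -0.16]
0 [[350.4, 246.7], [290.4, 210.5]]
0.05 [[350.8, 245.0], [290.5, 208.7]]
0.1 [[351.2, 243.1], [290.6, 207.0]]
(-40, -90, 35) [351 241] [ 93. 150. 206.] [ 93. 150. 205.]
(-40, -70, 35) [344 237] [ 93. 148. 206.] [ 92. 146. 204.]
(-50, -95, 35) [350 244] [ 95. 152. 205.] [ 93. 149. 201.]
(-55, -60, 37) [337 238] [ 81. 130. 181.] [ 78. 127. 177.]
(-56, -80, 28) [344 244] [ 60.  97. 140.] [ 59.  95. 138.]
(-56, -85, 20) [345 248] [ 50.  80. 117.] [ 48.  78. 115.]
(-56, -60, 32) [337 239] [ 69. 111. 158.] [ 67. 108. 153.]
(30, -90, 35) [367 225] [ 85. 136. 193.] [ 83. 134. 191.]
(0, -90, 35) [360 231] [ 88. 142. 202.] [ 88. 141. 200.]
```

The lid does not follow the fingers and its edge pixels match the initially shut image, so it is caught. I retreat and run a final check.

apply_moves:
  moves: [0,0,1,0,0,0,0,0,2,0,0,0,-0.3,0.5,3.5,0,0,0,-0.8,1.5,5,0,0,0,-1,3,6,0,0,0,-1.2,4.5,6.5,0,0,0,-1.4,6,6.5,0,0,0,-1.6,7.5,6.5,0,0,0,-1.6,8.5,6.5,0,0,0,-1.6,8.5,6.5,0,0,0,-1.6,8.5,6.5,0,0,0]

```text
clock: 57.93
tcp_pos: [0.4539, 0.2086, 0.1802]
orientation: [-0.0, -0.118, 0.993, -0.0]
wrist_force: [-0.2, -0.3, 0.0]
finger_gap: -0.0002
grip_force: 0.0
```

```bash
python3 - <<'E'
from fit import *
import fit as F
T=cam("top"); Sc=cam("scene"); T0=cv2.imread("pics/top0.png"); S0=cv2.imread("pics/scene0.png")
st=status.get_state(); print(st["clock"],st["tcp_pos"].round(3))
def dif(A,B,K,M,ctr,P):
    m=np.zeros(A.shape[:2],np.uint8)
    for p in P: cv2.fillConvexPoly(m,cv2.convexHull(np.int32(proj(K,M,place(p,ctr)).round())),1)
    return np.abs(A.astype(int)-B).sum(2)[m>0].mean().round(1)
print("stand+pin diff vs start",dif(T[0],T0,*T[1:],[.4525,-.271,-.07],STAND),dif(Sc[0],S0,*Sc[1:],[.4525,-.271,-.07],STAND))
print("lid right part diff",dif(Sc[0],S0,*Sc[1:],[.5312,.0038,.234],[box(-56,50,-98,-40,20,35)]),dif(T[0],T0,*T[1:],[.5312,.0038,.234],[box(-56,50,-98,-40,20,35)]))
print("case fit scene",*fit([(*Sc,52)],CASE,[.5312,.0038,[.234]]))
for n,c in(("top",T),("scene",Sc)): print("bottle",n,*fit([(*c,22)],[cyl(23,0,40),cyl(16.5,44,60)],[.40,-.15,[0]],"dark"))
E
```

```text
58.0333 [0.454 0.207 0.18 ]
stand+pin diff vs start 12.2 9.0
lid right part diff 5.8 5.7
case fit scene [0.53255099 0.00420015 0.24114374] 0.29400962591171265
bottle top [ 0.40089046 -0.15005539 -0.03977323] 0.12178438901901245
bottle scene [ 0.39901301 -0.15252707  0.09212392] 0.1719912588596344
```

```bash
python3 -c "
from workcell import job
print(job.hand_in())"
```

```text
the job is handed in; nothing more can be done
None
```

The job is handed in, with no verdict returned: by force and camera checks, all three blocks are pressed home, the lid is shut and held by the catch, the pin is back in its stand and the ink bottle stands upright on the table.

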